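# Load, count and lower the disinfection basket

## Robot

A 7-joint arm with a two-finger parallel gripper is mounted at the origin on a cart in front of the work surface, level with it; the furniture and walls round the work are solid. World frame = base frame: x ahead of the robot, y to its left, z up, the work surface at z = 0. Lengths are in m, angles in degrees, forces in N, time in s.
With the tool pointing down it reaches from about 0.425 to 0.875 m from the base axis. Payload 8.4 kg.
Tool frame: the origin (TCP) lies at the centre of the arm's flange, where the gripper is bolted on; the fingertips stand 173 mm ahead of it and the grasp point (between the pads) lies 155 mm ahead of it; y points along the fingers, x is the direction in which the jaws open and shut, and the axes are right-handed (so a half turn about y gives the same grasp; the last joint's range is limited). The gripper opens to 85 mm and grips with 20 to 120 N. Pads are 22 mm wide; open, the fingers measure 114 mm over their backs; the gripper's body (76 mm by 85 mm) begins 54 mm behind the grasp point. The pads swing forward as they close: fully open they stand 13 mm farther back than shut.
Start: joints at [-82.918, 19.091, 2.286, 83.961, -0.768, 76.965, -3.352], TCP at [0.144, 0.634, 0.405] pointing down, gripper open.
Joint ranges: [-147.57, 147.57], [-21.85, 119.76], [-74.77, 79.35], [14.55, 137.4], [-85.83, 265.84], [4.83, 119.75], [-152.11, 152.11]. Speed limits (degrees/s): [127.2, 127.2, 159.86, 159.86, 180, 180, 180].

## Interface

Orientations are given as a 3x3 rotation matrix whose columns are the frame's x, y, z axes.
In Python, from station import manip, cams, job gives the robot as it stands. The module is installed in compiled form; this text tells all that it offers.
- The arm moves only by the tool move_arm, never from a script. Its argument "rows" is a list of rows, each an object with "rotation": the turn, a rotation vector about the tool's x, y, z in rad, a list of three; "linear": the shift along the tool's x, y, z in cm, a list of three; "jaw": the opening, from 0 (shut) to 1 (fully open). A call has 1 to 12 rows; each row shifts and turns the commanded pose from where the row before left it, along the tool's axes as they then stand; what a row does not reach is not made up. A row lasts 1/12 s, in which the tool goes at most 41.7 mm and 7.16 degrees, less where a joint would pass 70% of its speed; a pose out of reach is approached as far as the arm can. A call is refused whole if a number of a shift passes 4.17 or a number of a turn 0.125, either way. A call with a gripper value outside its range is refused whole. The fingers move at their own pace and stop on an object; "squeeze" is the grip in N (left out, the last holds). Time passes only in rows, so rows that do not move let the fingers close. It gives the time, the measured TCP pose, the force and the opening at its end, in the units of the state.
- manip.state(): the state, without advancing time (a new reading comes with each control period).
- cams.snapshot(name): name is "side" or "top" or "wrist"; returns a dict with "frame" (480x640x3 uint8, red, green, blue), "range_z" (480x640 float32, m along the optical axis (not along the pixel's ray), 0 where there is no reading), "vertical_fov" (degrees; the focal length in pixels is half the picture's height over the tangent of half this angle, whatever the lens; pixels are square), "cx", "cy" (the principal point, pixels), "camera_from_world" (4x4, takes a point from world to camera coordinates); the wrist camera has in their place "T_tool_cam" (4x4, takes a point from camera to tool coordinates, whose origin is the TCP and whose axes are the tool frame's). Camera axes: x right, y down, z forward; pixel columns grow to the right and rows downward; lengths in m; the calibration is good to about 2 mm. A picture is of the moment at which its call begins: read the wrist's pose just before it.
- job.finish_job(): hands the job in, once; it reports no verdict.
The state is a dict: "t": time; "q": joint angles; "joint_vel": joint speeds; "joint_torque": joint torques, N m; "ee_pos": TCP position; "ee_rot": TCP orientation; "force": force on the tool from outside, world axes, zero at the start; "ft_torque": the same for the moment, N m; "width": finger opening in m.
Only numpy, scipy, OpenCV 4.12 (cv2) and the standard library are available. Lean on these libraries where they do the work, as an engineer would, in place of code of your own. Each camera call takes 0.05 s, during which the arm holds its last target.

## Task

Disinfect the bench's loose pens and tweezers: stand every one lying on the grey mat upright in the steel basket of the station, and give the load counter's lever one full stroke for each of them (two to four), working it by its handle and not by the toothed wheel. Once all stand in the basket, turn the station's handwheel clockwise by its crank grip to lower the basket until you feel the stop, then back it off a quarter turn and leave it so. Leave the timer, the tape and the bottle alone.

Things in the scene. Friction and masses are not known exactly. Their poses are not given: they have to be found in the camera images.
- marker_1_mid (a point): a black and white marker pen, 14 x 133 x 14 mm, about 20 g, lying flat on a fixed grey bench mat 3 mm thick, 250 x 270 mm (absent in some starts). The point is its centre, 7 mm above the mat as it lies; its own y axis runs along the length, z up as it lies. It may be gripped across its width anywhere along its length and may stand either end up
- marker_1: the same object; origin under its centre on the underside, axes as above
- marker_2_mid (a point): a second marker pen like the first, 14 x 133 x 14 mm, about 20 g, lying flat on a fixed grey bench mat 3 mm thick, 250 x 270 mm (absent in some starts). The point is its centre, 7 mm above the mat as it lies; its own y axis runs along the length, z up as it lies. It may be gripped across its width anywhere along its length and may stand either end up
- marker_2: the same object; origin under its centre on the underside, axes as above
- ball_pen_mid (a point): a slim ball pen, 9 x 138 x 10 mm, about 20 g, lying flat on a fixed grey bench mat 3 mm thick, 250 x 270 mm (absent in some starts). The point is its centre, 4.5 mm above the mat as it lies; its own y axis runs along the length, z up as it lies. It may be gripped across its width anywhere along its length and may stand either end up
- ball_pen: the same object; origin under its centre on the underside, axes as above
- tweezers_mid (a point): pointed tweezers, a closed rigid bar 14 x 122 x 10 mm, about 20 g, lying flat on a fixed grey bench mat 3 mm thick, 250 x 270 mm (absent in some starts). The point is its centre, 5 mm above the mat as it lies; its own y axis runs along the length, z up as it lies. It may be gripped across its width anywhere along its length and may stand either end up
- tweezers: the same object; origin under its centre on the underside, axes as above
- station: the fixed disinfection station on the table: an aluminium base plate 130 (x) by 350 (y) by 12 mm with a white well housing (116 x 116 mm, top 70 mm over the table) 115 mm to its +y side and a grey gear box with a horizontal handwheel 115 mm to its -y side. Origin at the middle of its underside, z up; its yaw varies a little
- basket_in (a point): centre of the inner floor of the square steel basket that stands in the well housing: inner 70 x 70 mm, 88 mm deep from this floor to the rim, walls 4 mm, sides parallel to the station's axes. It moves straight down as the handwheel is turned clockwise, 3.6 mm per radian; the floor lies 64 mm over the table with the wheel at 0 and 20 mm at the stop
- basket_mouth (a point): centre of the basket's mouth, at the height of its rim, 88 mm above basket_in
- wheel_axis (a point): point on the vertical axis of the handwheel, at the height of the middle of its crank grip (148 mm over the table). Wheel outer radius 53 mm, top of the rim about 121 mm over the table
- crank_grip (a point): middle of the upright crank grip on the wheel's rim: a round grey post 18 mm in diameter, standing 121 to 170 mm over the table, 45 mm from the wheel axis. It spins freely about its own axis, so it can be held while it is carried round in a circle
- handwheel (a joint): angle of the handwheel in rad; grows as the wheel turns clockwise seen from above (which lowers the basket). 0 is the upper end; the hard lower stop is at 12.2, just under two turns. It starts at 0.3 to 3.5. Stays where it is left; turning it takes about 2 N at the grip
- counter: the fixed load counter on the table: aluminium base plate 120 x 110 x 14 mm with a 12-toothed steel index wheel (diameter 82 mm, 26 to 38 mm over the table, small brass stud on it, fixed pointer beside it) and a ratchet lever above it. Origin at the middle of its underside; the lever points to about its -x side
- lever_axis (a point): point on the vertical axis of the counter's lever and index wheel, at the height of the lever's grip (80 mm over the table)
- lever_grip (a point): middle of the lever's upright handle post, round, black, 16 mm in diameter, 48 to 104 mm over the table, 95 mm from the lever axis
- count_lever (a joint): angle of the lever in rad: 0 at rest (a spring of about 1 to 3 N at the handle brings it back), grows counter-clockwise seen from above to its hard stop at 0.70. A stroke is the whole way to the stop and the whole way back to rest
- index_wheel (a joint): angle of the index wheel in rad, 0 at the start, grows counter-clockwise: each full stroke of the lever advances it one tooth, 0.5236; it does not go back
- timer: a bench timer, 60 x 62 x 29 mm, that only stands by; origin at the centre of its underside
- label_tape: a roll of yellow tape lying flat, 55 mm diameter, 19 mm high, that only stands by; origin at the centre of its underside
- bottle_clear: a bottle with a blue cap, 58 mm diameter, 115 mm high, that only stands by; origin at the centre of its underside
Not all that is in view belongs to the job. There is more than one size of the counter; the one meant has the size given above.

How it is judged:
By the outcome, as a careful person would: the job done as asked, in the order asked, and still so for the second after the job is handed in, with the robot touching nothing.
Of marker_1, marker_2, ball_pen, tweezers only 2 to 4 are there at a start; the rules pass over those that are not, and their reading is None.
At some moment in a run one of marker_1, marker_2, ball_pen, tweezers may be knocked a few centimetres aside while the robot is not near it.
Once in a run the grip may slacken for a moment while it holds something.
It also fails if it takes over 210 s, if anything falls off the work surface, if the arm or the gripper's body presses on something with over 40 N, if the wrist force passes 120 N, or if a joint passes its speed limit or range.

## Working session

There is one attempt and no reset: what is moved stays moved. The work goes in short steps, Python scripts to look and compute and a tool call to move; the robot and the scene stay as the last step left them, time stands still between calls to the robot, and variables do not carry over. Pictures are saved under pics/ and viewed, and the job is handed in when it is done.

Besides the shell and the picture viewer there is one more tool, called after "Request:" as name([rows], argument=value, ...), one row to a line, values as JSON. move_arm: Moves the arm, as the interface text tells. Its arguments: {"type":"object","properties":{"rows":{"type":"array"},"squeeze":{"type":"number"}},"required":["rows"]}

```bash
mkdir -p pics
cat > h.py <<'E'
import numpy as np, cv2
from station import manip, cams, job
def snap(n,tag):
    s=manip.state(); c=cams.snapshot(n)
    cv2.imwrite(f'pics/{tag}.png',c['frame'][:,:,::-1])
    c['f']=240/np.tan(np.radians(c['vertical_fov'])/2)
    if n=='wrist':
        T=np.eye(4);T[:3,:3]=np.array(s['ee_rot']);T[:3,3]=s['ee_pos']
        c['W']=T@np.array(c['T_tool_cam'])
    else: c['W']=np.linalg.inv(np.array(c['camera_from_world']))
    np.savez(f'pics/{tag}.npz',**{k:np.array(v) for k,v in c.items()})
    return c
def load(tag): 
    d=np.load(f'pics/{tag}.npz'); return {k:d[k] for k in d.files}
def ray(c,u,v):
    d=np.array([(u-c['cx'])/c['f'],(v-c['cy'])/c['f'],1.]); return c['W'][:3,3],c['W'][:3,:3]@d
def onz(c,u,v,z):
    o,d=ray(c,u,v); return o+d*(z-o[2])/d[2]
def pt(c,u,v):
    o,d=ray(c,u,v); return o+d*c['range_z'][int(v),int(u)]
def cloud(c):
    vv,uu=np.mgrid[0:480,0:640]
    d=np.stack([(uu-c['cx'])/c['f'],(vv-c['cy'])/c['f'],np.ones_like(uu)],-1)*c['range_z'][...,None]
    return d@c['W'][:3,:3].T+c['W'][:3,3]
E
python3 - <<'E'
from h import *
s=manip.state()
for k,v in s.items(): print(k,np.round(v,3).tolist())
for n in ['top','side','wrist']:
    c=snap(n,n+'0'); print(n,np.round(c['W'],3).tolist(),c['vertical_fov'],c['cx'],c['cy'])
E
```

```text
t 0.0
q [-82.921, 19.13, 2.285, 84.013, -0.768, 76.963, -3.352]
joint_vel [0.006, -0.046, 0.039, 0.043, 0.022, -0.078, -0.045]
joint_torque [0.0, -65.856, 1.365, -40.557, 0.017, 0.013, 0.0]
ee_pos [0.144, 0.634, 0.404]
ee_rot [[0.221, -0.0, -0.975], [0.975, -0.002, 0.221], [-0.002, -1.0, -0.0]]
force [-0.172, 0.034, -0.67]
ft_torque [-0.012, -0.009, 0.003]
width 0.085
top [[0.009, -0.987, 0.158, 0.192], [-1.0, -0.008, 0.008, -0.145], [-0.007, -0.158, -0.987, 1.851], [0.0, 0.0, 0.0, 1.0]] 47.297078988339294 325.47467860360786 247.8593580766106
side [[-0.976, -0.092, 0.199, 0.135], [-0.218, 0.365, -0.905, 1.331], [0.01, -0.926, -0.376, 0.748], [0.0, 0.0, 0.0, 1.0]] 44.51256383446229 315.6690946744882 233.11191731879194
wrist [[0.22, 0.929, 0.298, 0.068], [0.976, -0.209, -0.067, 0.651], [-0.0, 0.306, -0.952, 0.374], [0.0, 0.0, 0.0, 1.0]] 60.40580922956347 323.0028614364837 241.08411429457075
```

View pics/top0.png

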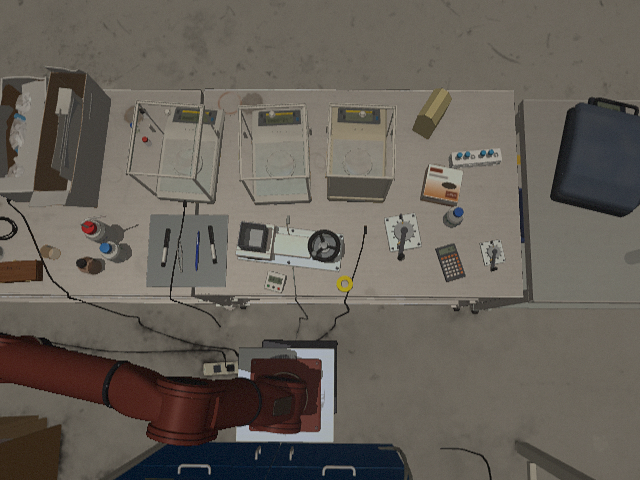

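View pics/side0.png

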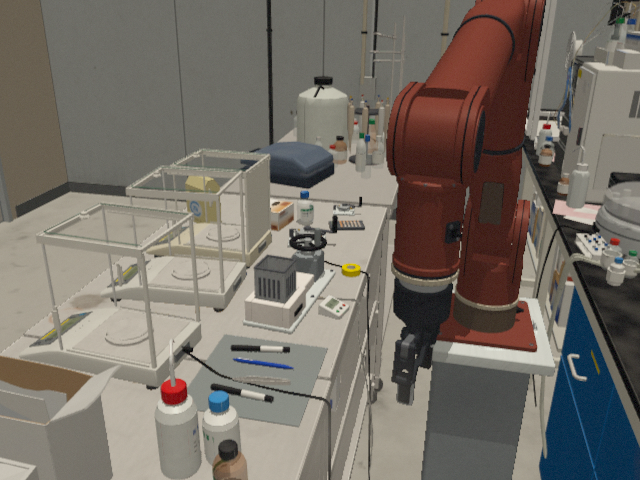

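View pics/wrist0.png

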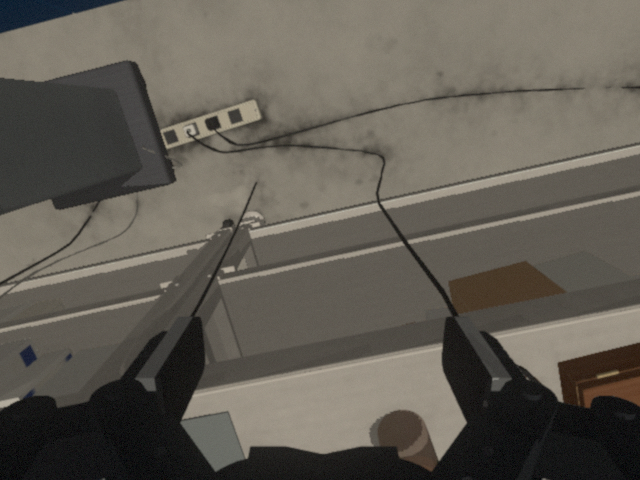

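Run:
```python
from h import *
c=load('top0'); P=cloud(c)
# crops upscaled
im=cv2.imread('pics/top0.png')
cv2.imwrite('pics/crop1.png',cv2.resize(im[200:310,130:360],None,fx=3.4,fy=3.4,interpolation=cv2.INTER_CUBIC))
cv2.imwrite('pics/crop2.png',cv2.resize(im[190:300,330:530],None,fx=4,fy=4,interpolation=cv2.INTER_CUBIC))
s=load('side0'); im=cv2.imread('pics/side0.png')
cv2.imwrite('pics/crop3.png',cv2.resize(im[170:420,180:400],None,fx=2.4,fy=2.4,interpolation=cv2.INTER_CUBIC))
for u,v in [(150,217),(227,217),(150,285),(227,285),(320,395),(165,247),(198,250),(210,245),(183,265),(240,225),(325,245),(403,235),(402,255)]:
    print(u,v,np.round(pt(c,u,v),3))
```

```text
150 217 [0.591 0.478 0.002]
227 217 [0.593 0.211 0.003]
150 285 [0.356 0.464 0.002]
227 285 [0.357 0.201 0.007]
320 395 [ 0.001 -0.116  0.015]
165 247 [0.484 0.414 0.019]
198 250 [0.475 0.303 0.014]
210 245 [0.494 0.265 0.004]
183 265 [0.424 0.353 0.008]
240 225 [0.535 0.14  0.153]
325 245 [ 0.478 -0.129  0.124]
403 235 [ 0.525 -0.388  0.053]
402 255 [ 0.45  -0.377  0.107]
```

View pics/crop1.png

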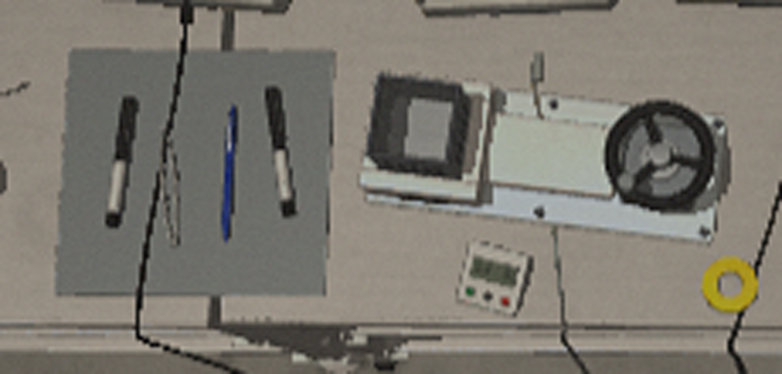

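View pics/crop2.png

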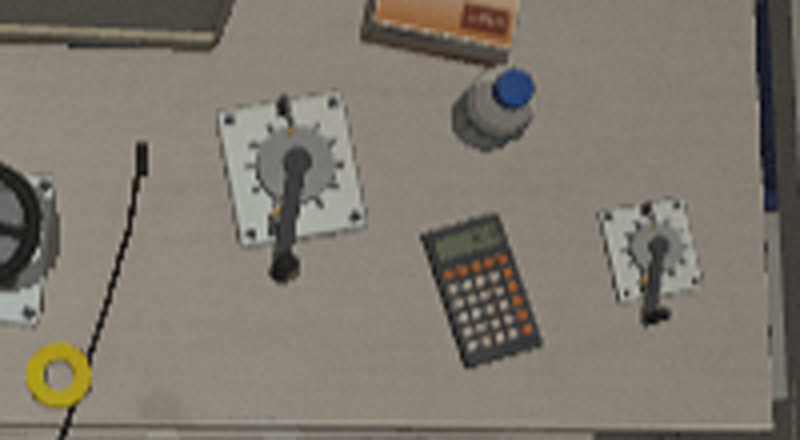

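View pics/crop3.png

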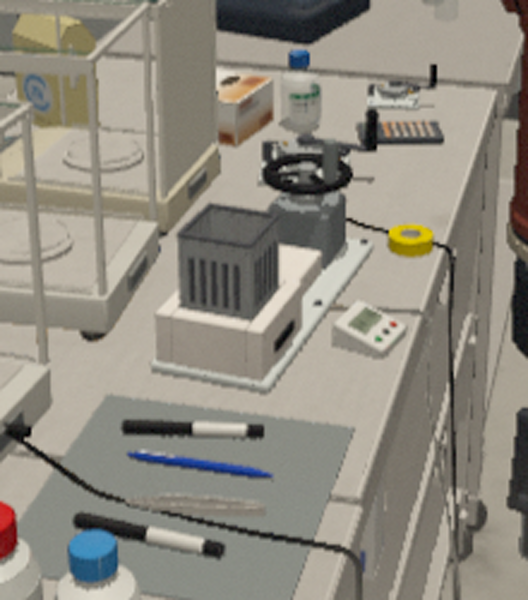

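```bash
cat > meas.py <<'E'
from h import *
def items(c,show=None):
    P=cloud(c); im=c['frame'].astype(int)
    lab=cv2.cvtColor(c['frame'],cv2.COLOR_RGB2LAB).astype(float)
    inm=np.ones((480,640),bool)
    return P,lab
E
python3 - <<'E'
from meas import *
c=load('top0'); P,lab=items(c)
roi=np.zeros((480,640),bool); roi[216:284,152:226]=1
bg=np.median(lab[roi],0); print(bg)
d=np.linalg.norm(lab-bg,axis=2)
m=((d>14)&roi).astype(np.uint8)
n,L,st,ce=cv2.connectedComponentsWithStats(m)
for i in range(1,n):
    if st[i,4]<20: continue
    vs,us=np.nonzero(L==i)
    X=np.array([onz(c,u,v,.009)[:2] for u,v in zip(us,vs)])
    ctr,size,ang=cv2.minAreaRect((X*1000).astype(np.float32))
    print(st[i],np.round(ctr,1),np.round(size,1),round(ang,1), 'depth z',np.round(np.percentile(P[L==i][:,2],[10,50,90]),4))
cv2.imwrite('pics/m.png',cv2.resize(m[200:300,140:240]*255,None,fx=6,fy=6,interpolation=0))
E
```

```text
[115. 127. 131.]
[171 216  14  68 196] [476.9 363.8] [ 34.2 233.6] 83.6 depth z [-0.0009  0.0065  0.0151]
[208 225  10  39 177] [497.3 257.6] [134.9  17.4] 9.8 depth z [0.0041 0.0141 0.0222]
[161 228  10  40 198] [484.2 416.1] [ 18.8 135.1] 86.1 depth z [0.0026 0.0133 0.0217]
[195 230   5  42 135] [474.5 308. ] [ 11.6 141.3] 89.5 depth z [0.0002 0.0093 0.0163]
```

View pics/m.png

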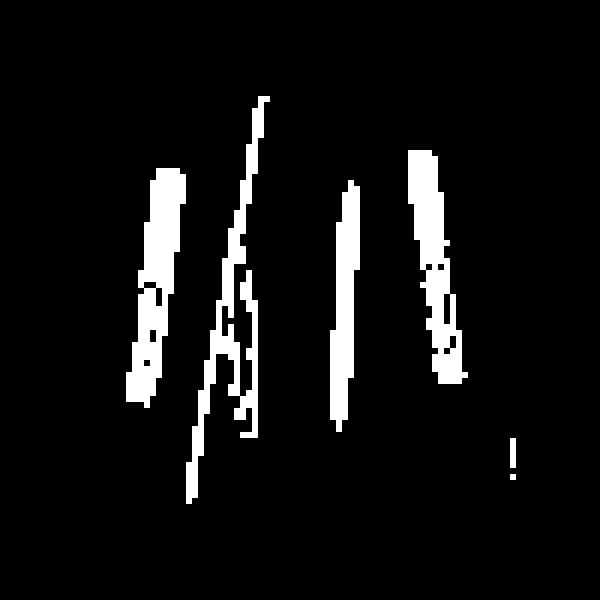

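Run:
```python
from meas import *
for n in ['top0','side0']:
    c=load(n); P=cloud(c)
    x,y,z=P[...,0],P[...,1],P[...,2]
    for nm,m in [('rim',(x>.4)&(x<.65)&(y>0)&(y<.25)&(z>.125)&(z<.17)),('wheel',(x>.35)&(x<.65)&(y>-.25)&(y<-.03)&(z>.105)&(z<.135)),('grip',(x>.35)&(x<.65)&(y>-.25)&(y<-.03)&(z>.14)&(z<.19)),('lever',(x>.35)&(x<.65)&(y>-.5)&(y<-.25)&(z>.085)&(z<.12)),
     ('cplate',(x>.40)&(x<.65)&(y>-.5)&(y<-.25)&(z>.008)&(z<.02)&(c['frame'].min(2)>150)),
     ('housing',(x>.4)&(x<.65)&(y>0)&(y<.25)&(z>.05)&(z<.085)&(c['frame'].min(2)>120))]:
        Q=P[m]
        if len(Q)<5: continue
        r=cv2.minAreaRect((Q[:,:2]*1000).astype(np.float32))
        print(n,nm,len(Q),np.round(r[0],1),np.round(r[1],1),round(r[2],1),'z',np.round(np.percentile(Q[:,2],[5,50,95]),3), 'mean',np.round(Q.mean(0),3))
```

```text
top0 rim 264 [553.1  99.3] [ 80.7 178.1] 84.7 z [0.129 0.15  0.159] mean [0.511 0.104 0.147]
top0 wheel 474 [ 537.5 -124.8] [222.1 102.8] 0.9 z [0.113 0.121 0.128] mean [ 0.482 -0.126  0.12 ]
top0 grip 43 [541.8 -86.8] [212.   16.2] 4.2 z [0.144 0.168 0.181] mean [ 0.5   -0.089  0.166]
top0 lever 40 [ 559.7 -339.8] [237.5  61.9] 28.9 z [0.094 0.104 0.113] mean [ 0.53  -0.345  0.103]
top0 cplate 377 [ 543.7 -391.5] [113.3 105.2] 9.3 z [0.01  0.015 0.019] mean [ 0.543 -0.39   0.015]
top0 housing 584 [546.6  83. ] [160.5 209.5] 88.8 z [0.054 0.066 0.076] mean [0.52  0.09  0.066]
side0 rim 877 [549.1 101.1] [ 88.7 177.4] 82.6 z [0.127 0.141 0.153] mean [0.512 0.112 0.141]
side0 wheel 524 [ 536.4 -153.3] [226.9 188.7] 0.1 z [0.109 0.118 0.128] mean [ 0.493 -0.111  0.118]
side0 grip 155 [ 541.8 -156.1] [216.3 186.6] 0.1 z [0.143 0.162 0.185] mean [ 0.539 -0.102  0.162]
side0 lever 117 [ 555.9 -338.1] [244.   66.9] 27.6 z [0.088 0.1   0.118] mean [ 0.59  -0.315  0.101]
side0 cplate 21 [ 541.5 -378.3] [112.8  97.7] 4.1 z [0.011 0.013 0.016] mean [ 0.548 -0.379  0.013]
side0 housing 883 [550.9  96. ] [138.8 233.1] 74.7 z [0.052 0.067 0.072] mean [0.523 0.132 0.064]
```

```bash
cat >> h.py <<'E'
from scipy.spatial.transform import Rotation as Ro
def down(phi,tilt=0):
    p=np.radians(phi); x=np.array([np.cos(p),np.sin(p),0]); y=np.array([0,0,-1.]); z=np.cross(x,y)
    R=np.stack([x,y,z],1)
    return R@Ro.from_rotvec([-np.radians(tilt),0,0]).as_matrix()
def plan(p,R,N=None,start=None,off=0.0):
    """target TCP p,R; off: give p as grasp point, off=0.155"""
    if start is None:
        s=manip.state(); p0=np.array(s['ee_pos']);R0=np.array(s['ee_rot'])
    else: p0,R0=start
    p=np.array(p,float)-R@np.array([0,off,0])
    rv=Ro.from_matrix(R0.T@R).as_rotvec(); dl=R0.T@(p-p0)
    n=int(max(np.ceil(np.linalg.norm(rv)/0.118),np.ceil(np.linalg.norm(dl)/0.0375),1))
    if N is None or N<n: N=n
    r=np.round(rv/N,4); Rk=np.eye(3);S=np.zeros((3,3));
    for k in range(N): S+=Rk; Rk=Rk@Ro.from_rotvec(r).as_matrix()
    l=np.linalg.solve(S,dl)*100
    l=np.round(l,2)
    print(f'N={N} rotation {r.tolist()} linear {l.tolist()}')
    return (p0+R0@S@(l/100),R0@Rk)
def st():
    s=manip.state(); R=np.array(s['ee_rot']); p=np.array(s['ee_pos'])
    print('t',round(s['t'],2),'tcp',np.round(p,4).tolist(),'gp',np.round(p+R@[0,.155,0],4).tolist(),'y',np.round(R[:,1],3).tolist(),'phi',round(float(np.degrees(np.arctan2(R[1,0],R[0,0]))),1),'F',np.round(s['force'],1).tolist(),'w',round(float(s['width']),4),'q',np.round(s['q'],1).tolist())
E
python3 -c "
from h import *
plan([.42,.27,.42],down(92))"
```

```text
N=13 rotation [-0.0, -0.0198, -0.0001] linear [-2.57, -0.12, -2.41]
```

Request:
move_arm([
  {"rotation": [0, -0.0215, 0], "linear": [-2.79, -0.13, -2.6], "jaw": 1},
  {"rotation": [0, -0.0215, 0], "linear": [-2.79, -0.13, -2.6], "jaw": 1},
  {"rotation": [0, -0.0215, 0], "linear": [-2.79, -0.13, -2.6], "jaw": 1},
  {"rotation": [0, -0.0215, 0], "linear": [-2.79, -0.13, -2.6], "jaw": 1},
  {"rotation": [0, -0.0215, 0], "linear": [-2.79, -0.13, -2.6], "jaw": 1},
  {"rotation": [0, -0.0215, 0], "linear": [-2.79, -0.13, -2.6], "jaw": 1},
  {"rotation": [0, -0.0215, 0], "linear": [-2.79, -0.13, -2.6], "jaw": 1},
  {"rotation": [0, -0.0215, 0], "linear": [-2.79, -0.13, -2.6], "jaw": 1},
  {"rotation": [0, -0.0215, 0], "linear": [-2.79, -0.13, -2.6], "jaw": 1},
  {"rotation": [0, -0.0215, 0], "linear": [-2.79, -0.13, -2.6], "jaw": 1},
  {"rotation": [0, -0.0215, 0], "linear": [-2.79, -0.13, -2.6], "jaw": 1},
  {"rotation": [0, -0.0215, 0], "linear": [-2.79, -0.13, -2.6], "jaw": 0.4},
])

```text
t: 1.15
ee_pos: [0.419, 0.2675, 0.4205]
ee_rot: [[-0.036, -0.0, -0.999], [0.999, 0.0, -0.036], [0.0, -1.0, 0.0]]
force: [0.7, 1.0, -0.4]
width: 0.0754
```

```bash
python3 -c "
from h import *
st()
snap('wrist','w1');st()"
```

```text
t 1.15 tcp [0.419, 0.2675, 0.4205] gp [0.419, 0.2676, 0.2655] y [-0.0, 0.0, -1.0] phi 92.1 F [0.7, 1.0, -0.4] w 0.0754 q [-57.6, 0.0, 20.1, 104.3, -0.0, 75.7, 54.6]
t 1.2 tcp [0.424, 0.2612, 0.421] gp [0.4244, 0.261, 0.266] y [0.003, -0.001, -1.0] phi 91.7 F [4.2, -7.0, -0.1] w 0.0687 q [-57.3, 0.1, 20.7, 104.2, 0.1, 75.7, 55.0]
```

View pics/w1.png

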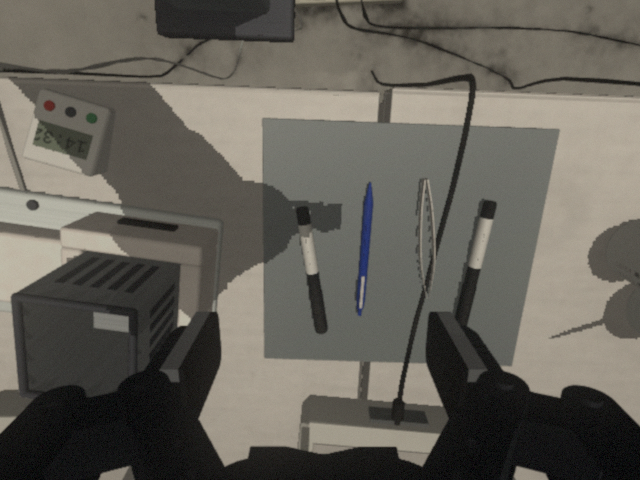

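Request:
move_arm([
  {"rotation": [0, 0, 0], "linear": [0, 0, 0], "jaw": 0.4},
  {"rotation": [0, 0, 0], "linear": [0, 0, 0], "jaw": 0.4},
])

```text
t: 1.37
ee_pos: [0.4183, 0.2691, 0.4202]
ee_rot: [[-0.033, -0.0, -0.999], [0.999, 0.0, -0.033], [0.0, -1.0, 0.0]]
force: [-0.4, 0.9, -0.3]
width: 0.0443
```

Run:
```python
from h import *
st()
c=snap('wrist','w2')
lab=cv2.cvtColor(c['frame'],cv2.COLOR_RGB2LAB).astype(float); P=cloud(c)
X=np.array([[onz(c,u,v,.01) for u in range(640)] for v in range(480)])
roi=(X[...,0]>.37)&(X[...,0]<.59)&(X[...,1]>.21)&(X[...,1]<.46)
bg=np.median(lab[roi],0); d=np.linalg.norm(lab-bg,axis=2)
m=((d>25)&roi).astype(np.uint8)*255
hsv=cv2.cvtColor(c['frame'],cv2.COLOR_RGB2HSV)
blue=((hsv[...,1]>130)&(hsv[...,0]>105)&(hsv[...,0]<130)&roi).astype(np.uint8)
def rep(nm,mm):
    n,L,S,_=cv2.connectedComponentsWithStats(mm)
    for i in range(1,n):
        if S[i,4]<200: continue
        Q=X[L==i][:,:2]*1000; r=cv2.minAreaRect(Q.astype(np.float32)); b=cv2.boxPoints(r)
        e=[b[1]-b[0],b[2]-b[1]]; e=max(e,key=np.linalg.norm); e=e*np.sign(e[0])
        print(nm,S[i],np.round(r[0],1),np.round(r[1],1),'ang',round(float(np.degrees(np.arctan2(e[1],e[0]))),1),'z',np.round(np.percentile(P[L==i][:,2],[10,50,90]),4))
rep('all',m); rep('blue',blue)
cv2.imwrite('pics/m2.png',m)
```

```text
t 1.37 tcp [0.4183, 0.2691, 0.4202] gp [0.4182, 0.2691, 0.2652] y [-0.0, 0.0, -1.0] phi 91.9 F [-0.4, 0.9, -0.3] w 0.0443 q [-57.7, 0.1, 20.0, 104.2, -0.0, 75.7, 54.2]
all [424 148  39 107 793] [420.4 376.7] [ 27.5 102.8] ang -4.5 z [0.0051 0.0077 0.0137]
all [415 180   9  72 201] [435.1 360.7] [69.6  6.5] ang 2.9 z [0.0039 0.0124 0.0147]
all [ 354  183   18  134 1148] [473.6 309.9] [ 10.5 137.7] ang -0.6 z [0.005  0.0123 0.014 ]
all [ 260  184   73   80 3058] [448.7 245. ] [69.1 78.3] ang -0.7 z [0.0032 0.0044 0.006 ]
all [ 449  200   47  130 2094] [485.4 417.8] [ 19.6 137.2] ang -4.1 z [0.0045 0.0161 0.0181]
all [ 300  230   27  105 1300] [508.9 261.8] [114.3  15.1] ang 10.5 z [0.0139 0.0168 0.0183]
all [ 380  244   68  115 2917] [534.  358.7] [130.9  68.9] ang 14.0 z [0.0063 0.2687 0.285 ]
all [261 264   6  90 332] [539.1 212.9] [  5.2 101.1] ang -0.4 z [0.0016 0.2551 0.2609]
blue [357 187  14  98 594] [457.7 310.7] [ 7.2 98.3] ang -0.4 z [0.0113 0.0128 0.0141]
```

View pics/m2.png

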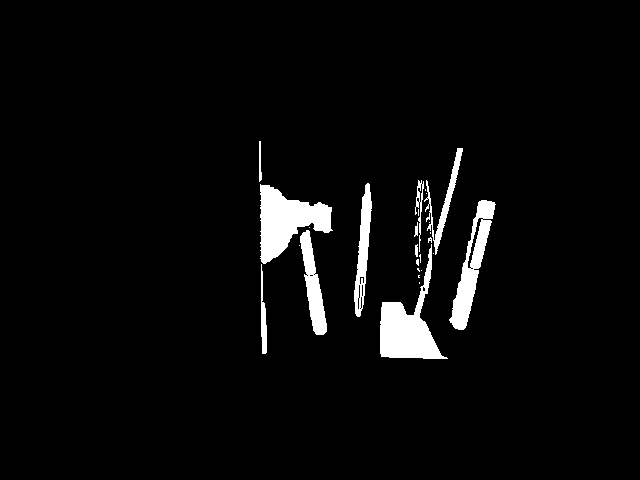

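View pics/w2.png

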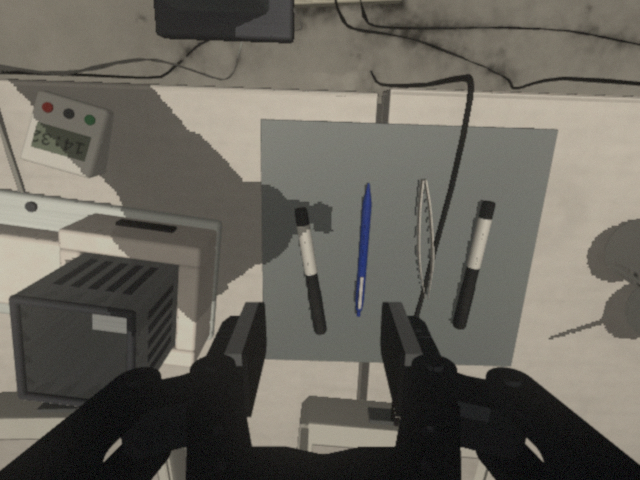

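Run:
```python
from h import *
c=load('w2')
for n,u,v,z in [('tw near',423,178,.008),('tw far',427,293,.008),('m2 near',303,208,.01),('m2 far',321,333,.01)]: print(n,np.round(onz(c,u,v,z),4))
P=cloud(c); 
m=(P[...,2]>.13)&(P[...,2]<.165)&(P[...,1]>0.04)&(P[...,1]<.19)&(P[...,0]<.575)&(P[...,0]>.45)
Q=P[m]; r=cv2.minAreaRect((Q[:,:2]*1000).astype(np.float32)); print(len(Q),r,np.percentile(Q[:,2],[5,50,95]))
o=c['frame'][:,:,::-1].copy(); o[m]=(0,0,255); cv2.imwrite('pics/rim.png',cv2.resize(o[220:440,0:240],None,fx=2.5,fy=2.5))
c=load('top0');P=cloud(c)
m=(P[...,2]>.12)&(P[...,1]>0.04)&(P[...,1]<.19)&(P[...,0]<.575)&(P[...,0]>.45)
Q=P[m]; print(len(Q),cv2.minAreaRect((Q[:,:2]*1000).astype(np.float32)),np.median(Q[:,2]))
```

```text
tw near [0.3987 0.362  0.008 ]
tw far [0.5151 0.3787 0.008 ]
m2 near [0.4306 0.2512 0.01  ]
m2 far [0.5635 0.2726 0.01  ]
8195 ((503.3784484863281, 106.95907592773438), (79.9556655883789, 80.2813720703125), 83.68701171875) [0.13160526 0.14558806 0.15416338]
281 ((504.93426513671875, 103.75013732910156), (80.70846557617188, 81.3136978149414), 84.74059295654297) 0.14863041033690405
```

View pics/rim.png

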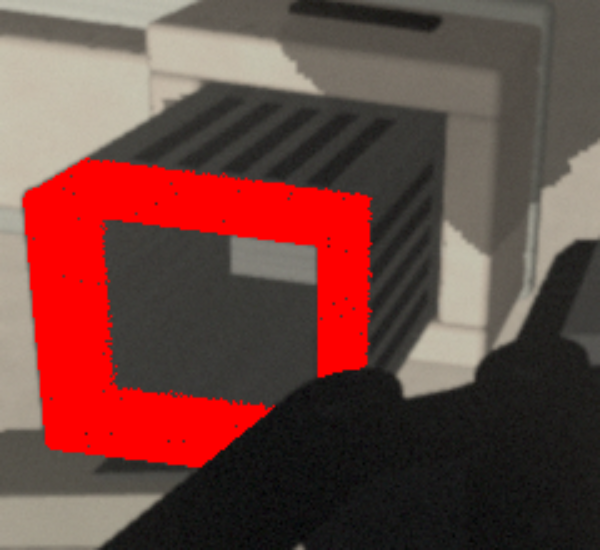

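```bash
python3 -c "
from h import *
st()
S=plan([.522,.264,.10],down(99.5),off=.155)
S=plan([.522,.264,.0235],down(99.5),off=.155,start=S)"
```

```text
t 1.42 tcp [0.4177, 0.27, 0.4201] gp [0.4176, 0.27, 0.2651] y [-0.001, 0.0, -1.0] phi 92.0 F [0.1, 1.2, -0.4] w 0.0362 q [-57.7, 0.1, 19.9, 104.2, -0.1, 75.7, 54.2]
N=6 rotation [-0.0001, -0.0217, 0.0] linear [-0.26, 2.75, -1.72]
N=3 rotation [-0.0, -0.0, 0.0] linear [0.01, 2.55, -0.01]
```

Request:
move_arm([
  {"rotation": [0, -0.0217, 0], "linear": [-0.26, 2.75, -1.72], "jaw": 0.4},
  {"rotation": [0, -0.0217, 0], "linear": [-0.26, 2.75, -1.72], "jaw": 0.4},
  {"rotation": [0, -0.0217, 0], "linear": [-0.26, 2.75, -1.72], "jaw": 0.4},
  {"rotation": [0, -0.0217, 0], "linear": [-0.26, 2.75, -1.72], "jaw": 0.4},
  {"rotation": [0, -0.0217, 0], "linear": [-0.26, 2.75, -1.72], "jaw": 0.4},
  {"rotation": [0, -0.0217, 0], "linear": [-0.26, 2.75, -1.72], "jaw": 0.4},
  {"rotation": [0, 0, 0], "linear": [0, 2.5, 0], "jaw": 0.4},
  {"rotation": [0, 0, 0], "linear": [0, 2.0, 0], "jaw": 0.4},
  {"rotation": [0, 0, 0], "linear": [0, 1.5, 0], "jaw": 0.4},
  {"rotation": [0, 0, 0], "linear": [0, 1.0, 0], "jaw": 0.4},
  {"rotation": [0, 0, 0], "linear": [0, 0, 0], "jaw": 0.4},
  {"rotation": [0, 0, 0], "linear": [0, 0, 0], "jaw": 0.4},
])

```text
t: 2.42
ee_pos: [0.5218, 0.2639, 0.1853]
ee_rot: [[-0.166, -0.001, -0.986], [0.986, -0.0, -0.166], [-0.0, -1.0, 0.001]]
force: [0.4, -1.7, 0.8]
width: 0.0341
```

```bash
python3 -c "
from h import *
st()
snap('wrist','w3')"
```

```text
t 2.42 tcp [0.5218, 0.2639, 0.1853] gp [0.5217, 0.2639, 0.0303] y [-0.001, -0.0, -1.0] phi 99.6 F [0.4, -1.7, 0.8] w 0.0341 q [-48.5, 24.7, 21.1, 106.5, -11.2, 50.8, 77.5]
```

View pics/w3.png

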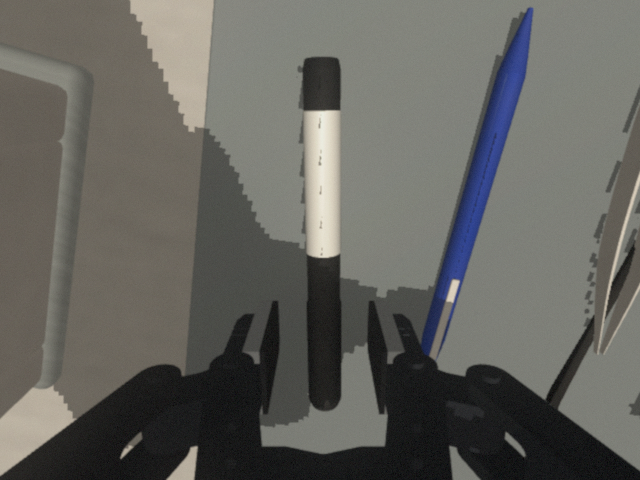

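Request:
move_arm([
  {"rotation": [0, 0, 0], "linear": [0, 0.6, 0], "jaw": 0.4},
  {"rotation": [0, 0, 0], "linear": [0, 0, 0], "jaw": 0},
  {"rotation": [0, 0, 0], "linear": [0, 0, 0], "jaw": 0},
  {"rotation": [0, 0, 0], "linear": [0, 0, 0], "jaw": 0},
  {"rotation": [0, 0, 0], "linear": [0, 0, 0], "jaw": 0},
  {"rotation": [0, 0, 0], "linear": [0, 0, 0], "jaw": 0},
], squeeze=50)

```text
t: 2.97
ee_pos: [0.5225, 0.2632, 0.1798]
ee_rot: [[-0.165, 0.001, -0.986], [0.986, 0.001, -0.165], [0.0, -1.0, -0.001]]
force: [-0.9, 0.0, 4.8]
width: 0.0123
```

```bash
python3 -c "
from h import *
st()
S=plan([.522,.264,.20],down(99.5),off=.155)
S=plan([.49,.108,.27],down(84,90),off=.155,start=S)
"
```

```text
t 2.97 tcp [0.5225, 0.2632, 0.1798] gp [0.5226, 0.2633, 0.0248] y [0.001, 0.001, -1.0] phi 99.5 F [-0.9, 0.0, 4.8] w 0.0123 q [-48.3, 25.2, 21.0, 106.7, -11.5, 50.1, 77.7]
N=5 rotation [0.0001, -0.0001, 0.0001] linear [0.02, -3.5, 0.01]
N=14 rotation [-0.1114, 0.0152, 0.0152] linear [-0.9, -0.48, 1.61]
```

Request:
move_arm([
  {"rotation": [0, 0, 0], "linear": [0, -2, 0], "jaw": 0},
  {"rotation": [0, 0, 0], "linear": [0, -3.5, 0], "jaw": 0},
  {"rotation": [0, 0, 0], "linear": [0, -4, 0], "jaw": 0},
  {"rotation": [0, 0, 0], "linear": [0, -4, 0], "jaw": 0},
  {"rotation": [0, 0, 0], "linear": [0, -4, 0], "jaw": 0},
  {"rotation": [-0.1114, 0.0152, 0.0152], "linear": [-0.9, -0.48, 1.61], "jaw": 0},
  {"rotation": [-0.1114, 0.0152, 0.0152], "linear": [-0.9, -0.48, 1.61], "jaw": 0},
  {"rotation": [-0.1114, 0.0152, 0.0152], "linear": [-0.9, -0.48, 1.61], "jaw": 0},
  {"rotation": [-0.1114, 0.0152, 0.0152], "linear": [-0.9, -0.48, 1.61], "jaw": 0},
  {"rotation": [-0.1114, 0.0152, 0.0152], "linear": [-0.9, -0.48, 1.61], "jaw": 0},
  {"rotation": [-0.1114, 0.0152, 0.0152], "linear": [-0.9, -0.48, 1.61], "jaw": 0},
  {"rotation": [-0.1114, 0.0152, 0.0152], "linear": [-0.9, -0.48, 1.61], "jaw": 0},
])

```text
t: 3.97
ee_pos: [0.4173, 0.1885, 0.3525]
ee_rot: [[-0.033, 0.697, -0.717], [0.998, -0.016, -0.062], [-0.055, -0.717, -0.695]]
force: [1.0, -0.5, -0.3]
width: 0.012
```

```bash
python3 -c "
from h import *
st()
S=plan([.49,.108,.27],down(84,90),off=.155)
"
```

```text
t 3.97 tcp [0.4173, 0.1885, 0.3525] gp [0.5253, 0.186, 0.2413] y [0.697, -0.016, -0.717] phi 91.9 F [1.0, -0.5, -0.3] w 0.012 q [-54.9, -13.7, 12.1, 130.8, 53.6, 40.6, 15.4]
N=7 rotation [-0.1137, 0.0153, 0.0155] linear [-0.9, -0.5, 1.64]
```

```bash
cat >> h.py <<'E'
C=np.array([.5045,.105]); yaw=-6.0
su=np.array([np.cos(np.radians(yaw)),np.sin(np.radians(yaw))]); sv=np.array([-su[1],su[0]])
def slot(u,v,z,phi,tilt,ahead=.012):
    R=down(phi,tilt); p=np.r_[C+u*su+v*sv,z]-R[:,1]*ahead
    return p,R
E
python3 -c "
from h import *
p,R=slot(-.018,-.024,.285,10,83)
S=plan(p,R,off=.155)
"
```

```text
N=14 rotation [-0.0371, 0.0491, 0.0912] linear [0.6, 0.1, 0.26]
```

Request:
move_arm([
  {"rotation": [-0.0371, 0.0491, 0.0912], "linear": [0.6, 0.1, 0.26], "jaw": 0},
  {"rotation": [-0.0371, 0.0491, 0.0912], "linear": [0.6, 0.1, 0.26], "jaw": 0},
  {"rotation": [-0.0371, 0.0491, 0.0912], "linear": [0.6, 0.1, 0.26], "jaw": 0},
  {"rotation": [-0.0371, 0.0491, 0.0912], "linear": [0.6, 0.1, 0.26], "jaw": 0},
  {"rotation": [-0.0371, 0.0491, 0.0912], "linear": [0.6, 0.1, 0.26], "jaw": 0},
  {"rotation": [-0.0371, 0.0491, 0.0912], "linear": [0.6, 0.1, 0.26], "jaw": 0},
  {"rotation": [-0.0371, 0.0491, 0.0912], "linear": [0.6, 0.1, 0.26], "jaw": 0},
  {"rotation": [-0.0371, 0.0491, 0.0912], "linear": [0.6, 0.1, 0.26], "jaw": 0},
  {"rotation": [-0.0371, 0.0491, 0.0912], "linear": [0.6, 0.1, 0.26], "jaw": 0},
  {"rotation": [-0.0371, 0.0491, 0.0912], "linear": [0.6, 0.1, 0.26], "jaw": 0},
  {"rotation": [-0.0371, 0.0491, 0.0912], "linear": [0.6, 0.1, 0.26], "jaw": 0},
  {"rotation": [-0.0371, 0.0491, 0.0912], "linear": [0.6, 0.1, 0.26], "jaw": 0},
])

```text
t: 4.97
ee_pos: [0.4449, 0.2446, 0.3103]
ee_rot: [[0.932, 0.337, -0.137], [0.356, -0.921, 0.16], [-0.072, -0.198, -0.977]]
force: [0.1, -1.0, 0.5]
width: 0.012
```

```bash
python3 -c "
from h import *
st()
p,R=slot(-.018,-.024,.285,10,83)
S=plan(p,R,off=.155)
"
```

```text
t 4.97 tcp [0.4449, 0.2446, 0.3103] gp [0.4971, 0.1019, 0.2795] y [0.337, -0.921, -0.198] phi 20.9 F [0.1, -1.0, 0.5] w 0.012 q [-57.7, 24.2, 6.5, 109.3, 57.5, 102.2, -45.2]
N=2 rotation [-0.0354, 0.051, 0.0883] linear [0.54, 0.12, 0.2]
```

Request:
move_arm([
  {"rotation": [-0.0354, 0.051, 0.0883], "linear": [0.54, 0.12, 0.2], "jaw": 0},
  {"rotation": [-0.0354, 0.051, 0.0883], "linear": [0.54, 0.12, 0.2], "jaw": 0},
  {"rotation": [0, 0, 0], "linear": [0, 0, 0], "jaw": 0},
])

```text
t: 5.22
ee_pos: [0.4564, 0.2456, 0.3045]
ee_rot: [[0.985, 0.17, -0.021], [0.172, -0.978, 0.119], [-0.001, -0.121, -0.993]]
force: [-0.9, -0.3, -0.4]
width: 0.0119
```

```bash
python3 -c "
from h import *
st()
p,R=slot(-.018,-.024,.285,10,83)
S=plan(p,R,off=.155)
p,R=slot(-.018,-.024,.168,10,83)
S=plan(p,R,off=.155)
snap('side','s1');snap('top','t1')
im=cv2.imread('pics/s1.png');a=cv2.resize(im[180:400,180:400],None,fx=1.8,fy=1.8)
im=cv2.imread('pics/t1.png');b=cv2.resize(im[190:290,200:300],(396,396))
cv2.imwrite('pics/v1.png',np.hstack([a,b]))
"
```

```text
t 5.22 tcp [0.4564, 0.2456, 0.3045] gp [0.4828, 0.094, 0.2858] y [0.17, -0.978, -0.121] phi 9.9 F [-0.9, -0.3, -0.4] w 0.0119 q [-57.1, 29.5, 9.3, 104.4, 53.4, 109.2, -50.8]
N=1 rotation [0.0013, 0.0003, -0.0021] linear [-0.1, -0.1, -0.08]
N=4 rotation [0.0003, 0.0001, -0.0005] linear [-0.02, 0.33, 2.88]
```

View pics/v1.png

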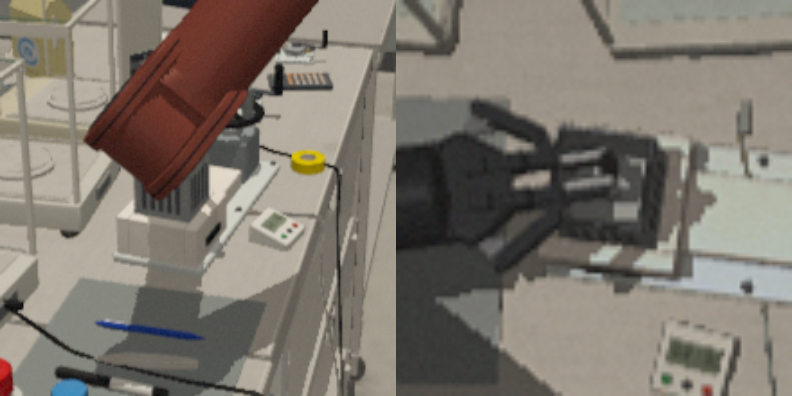

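Request:
move_arm([
  {"rotation": [0, 0, 0], "linear": [-0.02, 0.26, 2.3], "jaw": 0},
  {"rotation": [0, 0, 0], "linear": [-0.02, 0.26, 2.3], "jaw": 0},
  {"rotation": [0, 0, 0], "linear": [-0.02, 0.26, 2.3], "jaw": 0},
  {"rotation": [0, 0, 0], "linear": [-0.02, 0.26, 2.3], "jaw": 0},
  {"rotation": [0, 0, 0], "linear": [-0.02, 0.26, 2.0], "jaw": 0},
  {"rotation": [0, 0, 0], "linear": [0, 0, 0], "jaw": 0},
])

```text
t: 5.82
ee_pos: [0.4528, 0.2461, 0.1904]
ee_rot: [[0.984, 0.178, -0.029], [0.181, -0.976, 0.121], [-0.007, -0.125, -0.992]]
force: [-0.6, -1.6, -0.4]
width: 0.0121
```

```bash
python3 -c "
from h import *
st()
p,R=slot(-.018,-.024,.168,10,83)
S=plan(p,R,off=.155)
snap('wrist','w4');snap('top','t2')
im=cv2.imread('pics/w4.png')
im2=cv2.imread('pics/t2.png');b=cv2.resize(im2[190:290,200:300],(480,480))
cv2.imwrite('pics/v2.png',cv2.resize(np.hstack([im,b]),None,fx=.7,fy=.7))
"
```

```text
t 5.82 tcp [0.4528, 0.2461, 0.1904] gp [0.4804, 0.0949, 0.1711] y [0.178, -0.976, -0.125] phi 10.4 F [-0.6, -1.6, -0.4] w 0.0121 q [-56.3, 39.8, 7.8, 105.4, 49.8, 102.2, -59.8]
N=1 rotation [-0.0029, 0.0077, 0.0062] linear [0.25, 0.06, 0.2]
```

View pics/v2.png

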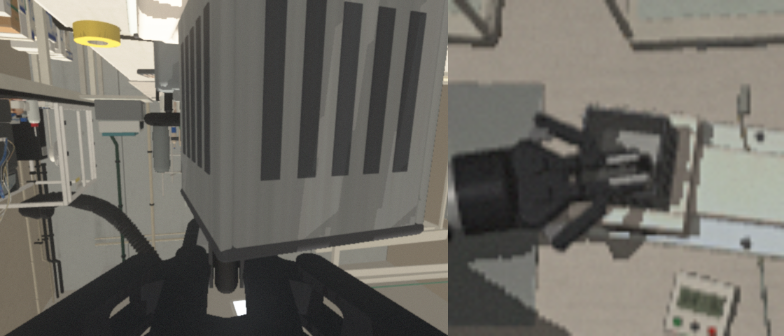

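Request:
move_arm([
  {"rotation": [0, 0, 0], "linear": [0.2, 0.05, 0.4], "jaw": 0},
  {"rotation": [0, 0, 0], "linear": [0, 0, 0], "jaw": 0.35},
  {"rotation": [0, 0, 0], "linear": [0, 0, 0], "jaw": 0.35},
  {"rotation": [0, 0, 0], "linear": [0, 0, 0], "jaw": 0.35},
  {"rotation": [0, 0, 0], "linear": [0, 0, 0], "jaw": 0.35},
  {"rotation": [0, 0, 0], "linear": [0, 0, 0], "jaw": 0.35},
])

```text
t: 6.42
ee_pos: [0.4561, 0.2468, 0.1893]
ee_rot: [[0.984, 0.176, -0.023], [0.177, -0.977, 0.122], [-0.001, -0.124, -0.992]]
force: [0.3, -0.1, -0.1]
width: 0.03
```

```bash
python3 -c "
from h import *
st()
snap('wrist','w5');snap('top','t3')
im=cv2.imread('pics/w5.png')
im2=cv2.imread('pics/t3.png');b=cv2.resize(im2[190:290,200:300],(480,480))
cv2.imwrite('pics/v3.png',cv2.resize(np.hstack([im,b]),None,fx=.7,fy=.7))
"
```

```text
t 6.42 tcp [0.4561, 0.2468, 0.1893] gp [0.4833, 0.0955, 0.17] y [0.176, -0.977, -0.124] phi 10.2 F [0.3, -0.1, -0.1] w 0.03 q [-56.2, 40.2, 7.9, 104.9, 49.8, 102.2, -59.9]
```

View pics/v3.png

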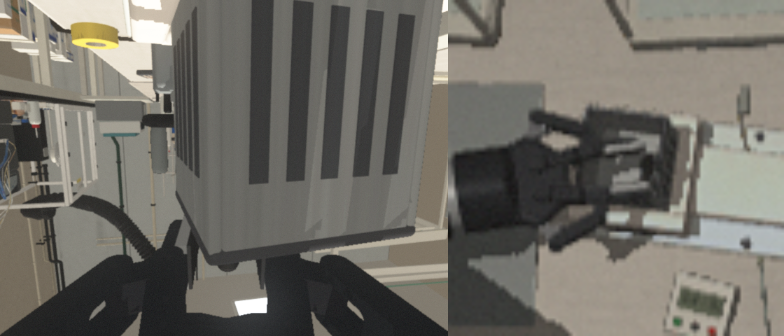

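```bash
python3 -c "
from h import *
s=manip.state();p=np.array(s['ee_pos']);R=np.array(s['ee_rot'])
S=plan(p-R[:,1]*.06,R)
S=plan(S[0]+[0,.02,.14],R,start=S)
S=plan([.499,.310,.12],down(89.5),off=.155,start=S)
"
```

```text
N=2 rotation [0.0, 0.0, 0.0] linear [-0.0, -3.0, 0.0]
N=4 rotation [0.0, 0.0, 0.0] linear [0.08, -0.92, -3.41]
N=17 rotation [0.0701, -0.0658, -0.0582] linear [0.29, 0.49, -0.0]
```

Request:
move_arm([
  {"rotation": [0, 0, 0], "linear": [0, -3, 0], "jaw": 0.35},
  {"rotation": [0, 0, 0], "linear": [0, -3, 0], "jaw": 0.35},
  {"rotation": [0, 0, 0], "linear": [0.08, -0.9, -3.4], "jaw": 0.4},
  {"rotation": [0, 0, 0], "linear": [0.08, -0.9, -3.4], "jaw": 0.4},
  {"rotation": [0, 0, 0], "linear": [0.08, -0.9, -3.4], "jaw": 0.4},
  {"rotation": [0, 0, 0], "linear": [0.08, -0.9, -3.4], "jaw": 0.4},
  {"rotation": [0.07, -0.0658, -0.0582], "linear": [0.29, 0.49, 0], "jaw": 0.4},
  {"rotation": [0.07, -0.0658, -0.0582], "linear": [0.29, 0.49, 0], "jaw": 0.4},
  {"rotation": [0.07, -0.0658, -0.0582], "linear": [0.29, 0.49, 0], "jaw": 0.4},
  {"rotation": [0.07, -0.0658, -0.0582], "linear": [0.29, 0.49, 0], "jaw": 0.4},
  {"rotation": [0.07, -0.0658, -0.0582], "linear": [0.29, 0.49, 0], "jaw": 0.4},
  {"rotation": [0.07, -0.0658, -0.0582], "linear": [0.29, 0.49, 0], "jaw": 0.4},
])

```text
t: 7.52
ee_pos: [0.4698, 0.3043, 0.3248]
ee_rot: [[0.772, 0.381, -0.509], [0.587, -0.735, 0.34], [-0.245, -0.561, -0.791]]
force: [-0.2, 0.0, -0.7]
width: 0.0341
```

```bash
python3 -c "
from h import *
st()
S=plan([.499,.310,.12],down(89.5),off=.155)
"
```

```text
t 7.52 tcp [0.4698, 0.3043, 0.3248] gp [0.5288, 0.1904, 0.2378] y [0.381, -0.735, -0.561] phi 37.2 F [-0.2, 0.0, -0.7] w 0.0341 q [-53.2, 20.7, 1.0, 102.1, 48.4, 89.2, -22.9]
N=11 rotation [0.0699, -0.0654, -0.0579] linear [0.29, 0.48, -0.0]
```

Request:
move_arm([
  {"rotation": [0.07, -0.0655, -0.058], "linear": [0.29, 0.48, 0], "jaw": 0.4},
  {"rotation": [0.07, -0.0655, -0.058], "linear": [0.29, 0.48, 0], "jaw": 0.4},
  {"rotation": [0.07, -0.0655, -0.058], "linear": [0.29, 0.48, 0], "jaw": 0.4},
  {"rotation": [0.07, -0.0655, -0.058], "linear": [0.29, 0.48, 0], "jaw": 0.4},
  {"rotation": [0.07, -0.0655, -0.058], "linear": [0.29, 0.48, 0], "jaw": 0.4},
  {"rotation": [0.07, -0.0655, -0.058], "linear": [0.29, 0.48, 0], "jaw": 0.4},
  {"rotation": [0.07, -0.0655, -0.058], "linear": [0.29, 0.48, 0], "jaw": 0.4},
  {"rotation": [0.07, -0.0655, -0.058], "linear": [0.29, 0.48, 0], "jaw": 0.4},
  {"rotation": [0.07, -0.0655, -0.058], "linear": [0.29, 0.48, 0], "jaw": 0.4},
  {"rotation": [0.07, -0.0655, -0.058], "linear": [0.29, 0.48, 0], "jaw": 0.4},
  {"rotation": [0.07, -0.0655, -0.058], "linear": [0.29, 0.48, 0], "jaw": 0.4},
  {"rotation": [0, 0, 0], "linear": [0, 0, 0], "jaw": 0.4},
])

```text
t: 8.52
ee_pos: [0.4995, 0.308, 0.2737]
ee_rot: [[0.011, -0.003, -1.0], [1.0, 0.0, 0.011], [0.0, -1.0, 0.003]]
force: [-0.1, -1.0, 0.0]
width: 0.0338
```

```bash
python3 -c "
from h import *
st()
snap('wrist','w6');snap('top','t4')
im=cv2.imread('pics/w6.png')
im2=cv2.imread('pics/t4.png');b=cv2.resize(im2[190:290,200:300],(480,480))
cv2.imwrite('pics/v4.png',cv2.resize(np.hstack([im,b]),None,fx=.7,fy=.7))
S=plan([.499,.310,.024],down(89.5),off=.155)
"
```

```text
t 8.52 tcp [0.4995, 0.308, 0.2737] gp [0.4991, 0.308, 0.1187] y [-0.003, 0.0, -1.0] phi 89.4 F [-0.1, -1.0, 0.0] w 0.0338 q [-27.7, 18.2, -9.9, 101.2, 3.4, 60.9, 50.6]
N=3 rotation [0.0009, -0.0024, -0.0014] linear [0.06, 3.18, 0.01]
```

View pics/v4.png

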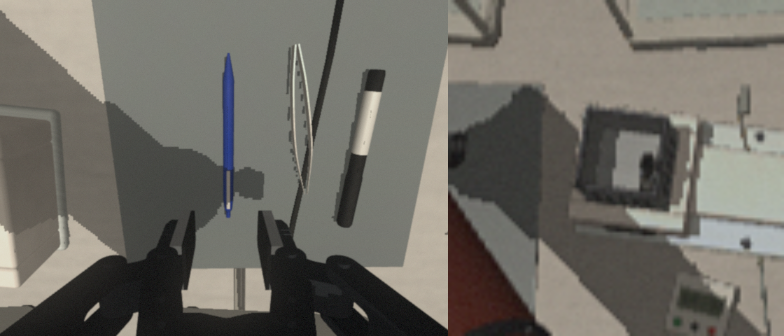

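Request:
move_arm([
  {"rotation": [0, 0, 0], "linear": [0.08, 3.0, 0], "jaw": 0.4},
  {"rotation": [0, 0, 0], "linear": [0.08, 3.0, 0], "jaw": 0.4},
  {"rotation": [0, 0, 0], "linear": [0, 2.0, 0], "jaw": 0.4},
  {"rotation": [0, 0, 0], "linear": [0, 1.0, 0], "jaw": 0.4},
  {"rotation": [0, 0, 0], "linear": [0, 0.5, 0], "jaw": 0.4},
  {"rotation": [0, 0, 0], "linear": [0, 0, 0], "jaw": 0.4},
  {"rotation": [0, 0, 0], "linear": [0, 0, 0], "jaw": 0},
  {"rotation": [0, 0, 0], "linear": [0, 0, 0], "jaw": 0},
  {"rotation": [0, 0, 0], "linear": [0, 0, 0], "jaw": 0},
  {"rotation": [0, 0, 0], "linear": [0, 0, 0], "jaw": 0},
  {"rotation": [0, 0, 0], "linear": [0, 0, 0], "jaw": 0},
  {"rotation": [0, 0, 0], "linear": [0, 0, 0], "jaw": 0},
])

```text
t: 9.62
ee_pos: [0.4994, 0.3113, 0.1813]
ee_rot: [[0.012, 0.004, -1.0], [1.0, -0.0, 0.012], [-0.0, -1.0, -0.004]]
force: [-1.1, 0.0, 7.2]
width: 0.0067
```

```bash
python3 -c "
from h import *
st()
s=manip.state();p=np.array(s['ee_pos']);R=np.array(s['ee_rot'])
S=plan([.499,.310,.22],R,off=.155)
p,R=slot(.016,-.024,.285,10,83)
S=plan(p,R,off=.155,start=S)
"
```

```text
t 9.62 tcp [0.4994, 0.3113, 0.1813] gp [0.5001, 0.3113, 0.0263] y [0.004, -0.0, -1.0] phi 89.3 F [-1.1, 0.0, 7.2] w 0.0067 q [-28.5, 24.7, -9.4, 104.9, 5.3, 50.7, 48.9]
N=6 rotation [0.0, 0.0, 0.0] linear [-0.02, -3.23, 0.0]
N=17 rotation [-0.07, 0.0657, 0.0583] linear [-0.21, 0.54, 0.13]
```

```bash
python3 -c "
from h import *
s=manip.state();p=np.array(s['ee_pos']);R=np.array(s['ee_rot'])
S=plan([.499,.310,.24],R,off=.155)
p,R=slot(.016,-.024,.305,10,83)
S=plan(p,R,off=.155,start=S,N=18)
"
```

```text
N=6 rotation [0.0, 0.0, 0.0] linear [-0.02, -3.56, 0.0]
N=18 rotation [-0.0662, 0.062, 0.0551] linear [-0.2, 0.51, 0.13]
```

Request:
move_arm([
  {"rotation": [0, 0, 0], "linear": [0, -2.5, 0], "jaw": 0},
  {"rotation": [0, 0, 0], "linear": [0, -3.6, 0], "jaw": 0},
  {"rotation": [0, 0, 0], "linear": [0, -3.8, 0], "jaw": 0},
  {"rotation": [0, 0, 0], "linear": [0, -3.8, 0], "jaw": 0},
  {"rotation": [0, 0, 0], "linear": [0, -3.8, 0], "jaw": 0},
  {"rotation": [0, 0, 0], "linear": [-0.1, -3.8, 0], "jaw": 0},
  {"rotation": [-0.0662, 0.062, 0.0551], "linear": [-0.2, 0.51, 0.13], "jaw": 0},
  {"rotation": [-0.0662, 0.062, 0.0551], "linear": [-0.2, 0.51, 0.13], "jaw": 0},
  {"rotation": [-0.0662, 0.062, 0.0551], "linear": [-0.2, 0.51, 0.13], "jaw": 0},
  {"rotation": [-0.0662, 0.062, 0.0551], "linear": [-0.2, 0.51, 0.13], "jaw": 0},
  {"rotation": [-0.0662, 0.062, 0.0551], "linear": [-0.2, 0.51, 0.13], "jaw": 0},
  {"rotation": [-0.0662, 0.062, 0.0551], "linear": [-0.2, 0.51, 0.13], "jaw": 0},
])

```text
t: 10.62
ee_pos: [0.4931, 0.2949, 0.364]
ee_rot: [[0.425, 0.312, -0.849], [0.874, -0.387, 0.295], [-0.237, -0.868, -0.437]]
force: [-0.2, 0.2, -0.6]
width: 0.0064
```

Request:
move_arm([
  {"rotation": [-0.0662, 0.062, 0.0551], "linear": [-0.2, 0.51, 0.13], "jaw": 0},
  {"rotation": [-0.0662, 0.062, 0.0551], "linear": [-0.2, 0.51, 0.13], "jaw": 0},
  {"rotation": [-0.0662, 0.062, 0.0551], "linear": [-0.2, 0.51, 0.13], "jaw": 0},
  {"rotation": [-0.0662, 0.062, 0.0551], "linear": [-0.2, 0.51, 0.13], "jaw": 0},
  {"rotation": [-0.0662, 0.062, 0.0551], "linear": [-0.2, 0.51, 0.13], "jaw": 0},
  {"rotation": [-0.0662, 0.062, 0.0551], "linear": [-0.2, 0.51, 0.13], "jaw": 0},
  {"rotation": [-0.0662, 0.062, 0.0551], "linear": [-0.2, 0.51, 0.13], "jaw": 0},
  {"rotation": [-0.0662, 0.062, 0.0551], "linear": [-0.2, 0.51, 0.13], "jaw": 0},
  {"rotation": [-0.0662, 0.062, 0.0551], "linear": [-0.2, 0.51, 0.13], "jaw": 0},
  {"rotation": [-0.0662, 0.062, 0.0551], "linear": [-0.2, 0.51, 0.13], "jaw": 0},
  {"rotation": [-0.0662, 0.062, 0.0551], "linear": [-0.2, 0.51, 0.13], "jaw": 0},
  {"rotation": [-0.0662, 0.062, 0.0551], "linear": [-0.2, 0.51, 0.13], "jaw": 0},
])

```text
t: 11.62
ee_pos: [0.488, 0.2427, 0.3229]
ee_rot: [[0.985, 0.171, -0.019], [0.172, -0.978, 0.116], [0.001, -0.117, -0.993]]
force: [1.3, -0.1, 0.0]
width: 0.0077
```

```bash
python3 -c "
from h import *
snap('wrist','w7');snap('top','t5');st()
p,R=slot(.016,-.024,.305,10,83)
S=plan(p,R,off=.155)
p,R=slot(.016,-.024,.170,10,83)
S=plan(p,R,off=.155,start=S)
im=cv2.imread('pics/w7.png')
im2=cv2.imread('pics/t5.png');b=cv2.resize(im2[190:290,200:300],(480,480))
cv2.imwrite('pics/v5.png',cv2.resize(np.hstack([im,b]),None,fx=.7,fy=.7))
"
```

```text
t 11.72 tcp [0.4883, 0.242, 0.3217] gp [0.5147, 0.0903, 0.3036] y [0.17, -0.978, -0.117] phi 9.9 F [-0.0, 0.3, 0.2] w 0.0073 q [-51.8, 29.9, 5.8, 100.9, 57.2, 110.5, -47.8]
N=1 rotation [0.0049, 0.0023, -0.0022] linear [0.09, -0.1, -0.35]
N=4 rotation [-0.0, -0.0, -0.0] linear [0.0, 0.41, 3.35]
```

View pics/v5.png

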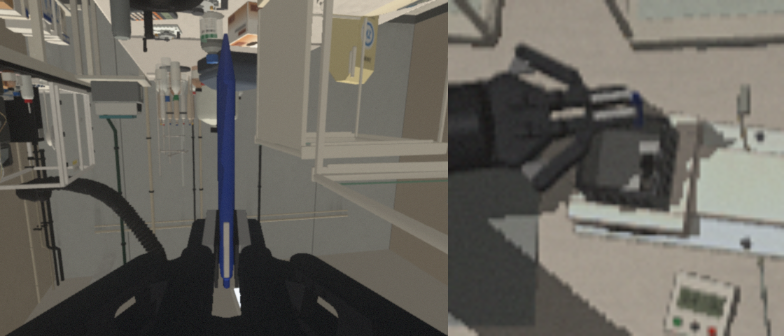

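Request:
move_arm([
  {"rotation": [0, 0, 0], "linear": [0.02, 0.33, 2.6], "jaw": 0},
  {"rotation": [0, 0, 0], "linear": [0.02, 0.33, 2.6], "jaw": 0},
  {"rotation": [0, 0, 0], "linear": [0.02, 0.33, 2.6], "jaw": 0},
  {"rotation": [0, 0, 0], "linear": [0.02, 0.33, 2.6], "jaw": 0},
  {"rotation": [0, 0, 0], "linear": [0.02, 0.33, 2.6], "jaw": 0},
  {"rotation": [0, 0, 0], "linear": [0, 0, 0], "jaw": 0},
])

```text
t: 12.22
ee_pos: [0.4881, 0.2418, 0.1879]
ee_rot: [[0.984, 0.174, -0.03], [0.176, -0.977, 0.118], [-0.009, -0.122, -0.992]]
force: [-0.4, 0.2, -0.3]
width: 0.0068
```

```bash
python3 -c "
from h import *
snap('wrist','w8');snap('top','t6');st()
p,R=slot(.016,-.024,.170,10,83)
S=plan(p,R,off=.155)
im=cv2.imread('pics/w8.png')
im2=cv2.imread('pics/t6.png');b=cv2.resize(im2[190:290,200:300],(480,480))
cv2.imwrite('pics/v6.png',cv2.resize(np.hstack([im,b]),None,fx=.7,fy=.7))
"
```

```text
t 12.32 tcp [0.4891, 0.2422, 0.1921] gp [0.516, 0.0907, 0.1734] y [0.173, -0.977, -0.121] phi 10.1 F [0.2, 0.2, 1.0] w 0.0065 q [-50.8, 41.2, 4.6, 101.7, 53.5, 103.5, -58.4]
N=1 rotation [0.0008, 0.0042, 0.001] linear [0.01, -0.03, 0.18]
```

View pics/v6.png

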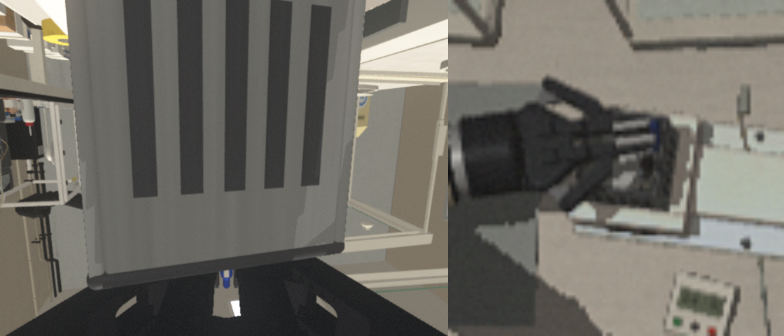

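Request:
move_arm([
  {"rotation": [0, 0, 0], "linear": [0, 0, 0.2], "jaw": 0},
  {"rotation": [0, 0, 0], "linear": [0, 0, 0], "jaw": 0.28},
  {"rotation": [0, 0, 0], "linear": [0, 0, 0], "jaw": 0.28},
  {"rotation": [0, 0, 0], "linear": [0, 0, 0], "jaw": 0.28},
  {"rotation": [0, 0, 0], "linear": [0, 0, 0], "jaw": 0.28},
  {"rotation": [0, 0, 0], "linear": [0, -3, 0], "jaw": 0.28},
  {"rotation": [0, 0, 0], "linear": [0, -3, 0], "jaw": 0.28},
  {"rotation": [0, 0, 0], "linear": [0.08, -0.9, -3.4], "jaw": 0.4},
  {"rotation": [0, 0, 0], "linear": [0.08, -0.9, -3.4], "jaw": 0.4},
  {"rotation": [0, 0, 0], "linear": [0.08, -0.9, -3.4], "jaw": 0.4},
  {"rotation": [0, 0, 0], "linear": [0.08, -0.9, -3.4], "jaw": 0.4},
])

```text
t: 13.23
ee_pos: [0.4785, 0.3206, 0.3378]
ee_rot: [[0.985, 0.172, -0.024], [0.174, -0.978, 0.118], [-0.003, -0.12, -0.993]]
force: [0.2, 1.0, 0.5]
width: 0.0341
```

```bash
python3 -c "
from h import *
snap('wrist','w9');snap('top','t7');st()
S=plan([.48,.372,.15],down(98),off=.155)
im=cv2.imread('pics/w9.png')
im2=cv2.imread('pics/t7.png');b=cv2.resize(im2[190:290,150:300],(720,480))
cv2.imwrite('pics/v7.png',cv2.resize(np.hstack([im,b]),None,fx=.58,fy=.58))
"
```

```text
t 13.33 tcp [0.4791, 0.3215, 0.3419] gp [0.506, 0.17, 0.3226] y [0.173, -0.977, -0.125] phi 10.0 F [0.3, -0.4, -0.5] w 0.0344 q [-56.1, 33.0, 5.0, 92.6, 54.9, 116.5, -46.0]
N=17 rotation [0.0668, -0.073, -0.0641] linear [0.34, -0.03, 0.28]
```

View pics/v7.png

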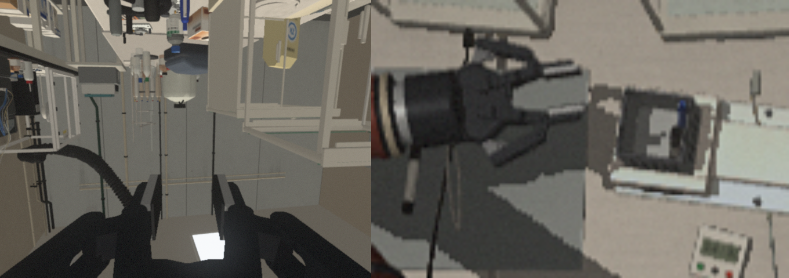

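Request:
move_arm([
  {"rotation": [0.067, -0.073, -0.064], "linear": [0.34, 0, 0.28], "jaw": 0.38},
  {"rotation": [0.067, -0.073, -0.064], "linear": [0.34, 0, 0.28], "jaw": 0.38},
  {"rotation": [0.067, -0.073, -0.064], "linear": [0.34, 0, 0.28], "jaw": 0.38},
  {"rotation": [0.067, -0.073, -0.064], "linear": [0.34, 0, 0.28], "jaw": 0.38},
  {"rotation": [0.067, -0.073, -0.064], "linear": [0.34, 0, 0.28], "jaw": 0.38},
  {"rotation": [0.067, -0.073, -0.064], "linear": [0.34, 0, 0.28], "jaw": 0.38},
  {"rotation": [0.067, -0.073, -0.064], "linear": [0.34, 0, 0.28], "jaw": 0.38},
  {"rotation": [0.067, -0.073, -0.064], "linear": [0.34, 0, 0.28], "jaw": 0.38},
  {"rotation": [0.067, -0.073, -0.064], "linear": [0.34, 0, 0.28], "jaw": 0.38},
  {"rotation": [0.067, -0.073, -0.064], "linear": [0.34, 0, 0.28], "jaw": 0.38},
  {"rotation": [0.067, -0.073, -0.064], "linear": [0.34, 0, 0.28], "jaw": 0.38},
  {"rotation": [0.067, -0.073, -0.064], "linear": [0.34, 0, 0.28], "jaw": 0.38},
])

```text
t: 14.33
ee_pos: [0.4923, 0.3515, 0.3015]
ee_rot: [[0.265, 0.297, -0.917], [0.932, -0.323, 0.164], [-0.247, -0.899, -0.362]]
force: [0.9, -0.8, -0.8]
width: 0.0328
```

Request:
move_arm([
  {"rotation": [0.067, -0.073, -0.064], "linear": [0.34, 0, 0.28], "jaw": 0.38},
  {"rotation": [0.067, -0.073, -0.064], "linear": [0.34, 0, 0.28], "jaw": 0.38},
  {"rotation": [0.067, -0.073, -0.064], "linear": [0.34, 0, 0.28], "jaw": 0.38},
  {"rotation": [0.067, -0.073, -0.064], "linear": [0.34, 0, 0.28], "jaw": 0.38},
  {"rotation": [0.067, -0.073, -0.064], "linear": [0.34, 0, 0.28], "jaw": 0.38},
  {"rotation": [0, 0, 0], "linear": [0, 0, 0], "jaw": 0.38},
])

```text
t: 14.83
ee_pos: [0.4813, 0.3678, 0.2954]
ee_rot: [[-0.138, -0.013, -0.99], [0.99, -0.002, -0.138], [-0.001, -1.0, 0.013]]
force: [0.5, -1.9, 0.2]
width: 0.0326
```

```bash
python3 -c "
from h import *
st();snap('wrist','w10');st()
"
```

```text
t 14.83 tcp [0.4813, 0.3678, 0.2954] gp [0.4794, 0.3674, 0.1404] y [-0.013, -0.002, -1.0] phi 98.0 F [0.5, -1.9, 0.2] w 0.0326 q [-24.6, 20.3, -20.7, 96.6, 7.3, 65.1, 50.7]
t 14.88 tcp [0.4815, 0.3676, 0.2953] gp [0.4801, 0.3667, 0.1403] y [-0.009, -0.006, -1.0] phi 97.7 F [1.4, -0.6, 0.6] w 0.0325 q [-24.7, 20.2, -20.6, 96.7, 7.6, 65.1, 50.2]
```

View pics/w10.png

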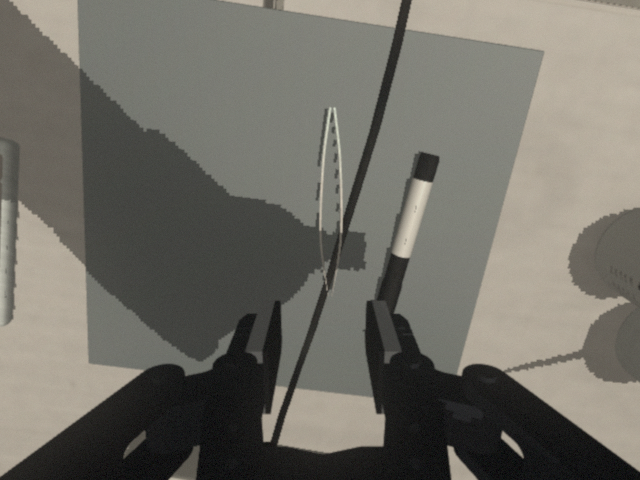

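Run:
```python
from h import *
c=load('w10')
a=onz(c,331,107,.008);b=onz(c,328,291,.008); print(a,b,np.linalg.norm(a-b))
d=(b-a)/np.linalg.norm(b-a); ang=np.degrees(np.arctan2(d[1],d[0])); m=(a+b)/2; print(m,ang)
print([np.round(pt(c,u,v),4).tolist() for u,v in [(341,240),(360,190),(300,360)]])
m1=[onz(c,428,155,.01)]; print(m1)
g=m+d*.022; g[2]=.024; print(g)
plan(g,down(90+ang),off=.155)
```

```text
[0.39927924 0.36134019 0.008     ] [0.51763974 0.37662266 0.008     ] 0.11934304329545402
[0.45845949 0.36898142 0.008     ] 7.357211741754234
[[0.4787, 0.3794, 0.0139], [0.4464, 0.3869, 0.0063], [0.568, 0.3641, 0.017]]
[array([0.41869325, 0.42416758, 0.01      ])]
[0.48027837 0.37179863 0.024     ]
N=4 rotation [-0.0024, 0.0014, -0.0012] linear [0.12, 2.91, -0.0]
```

Request:
move_arm([
  {"rotation": [0, 0, 0], "linear": [0.16, 3.0, 0], "jaw": 0.35},
  {"rotation": [0, 0, 0], "linear": [0.16, 3.0, 0], "jaw": 0.35},
  {"rotation": [0, 0, 0], "linear": [0.1, 3.0, 0], "jaw": 0.35},
  {"rotation": [0, 0, 0], "linear": [0.08, 1.6, 0], "jaw": 0.35},
  {"rotation": [0, 0, 0], "linear": [0, 1.0, 0], "jaw": 0.35},
  {"rotation": [0, 0, 0], "linear": [0, 0, 0], "jaw": 0.35},
  {"rotation": [0, 0, 0], "linear": [0, 0, 0], "jaw": 0},
  {"rotation": [0, 0, 0], "linear": [0, 0, 0], "jaw": 0},
  {"rotation": [0, 0, 0], "linear": [0, 0, 0], "jaw": 0},
  {"rotation": [0, 0, 0], "linear": [0, 0, 0], "jaw": 0},
  {"rotation": [0, 0, 0], "linear": [0, 0, 0], "jaw": 0},
])

```text
t: 15.8
ee_pos: [0.4792, 0.3732, 0.1803]
ee_rot: [[-0.137, -0.008, -0.991], [0.991, -0.004, -0.137], [-0.003, -1.0, 0.008]]
force: [-0.5, -0.8, 3.9]
width: 0.0123
```

Run:
```python
from h import *
st();
s=manip.state();p=np.array(s['ee_pos']);R=np.array(s['ee_rot'])
S=plan(p+[0,0,.22],R)
p,R=slot(-.015,.008,.305,10,83)
S=plan(p,R,off=.155,start=S,N=18)
```

```text
t 15.8 tcp [0.4792, 0.3732, 0.1803] gp [0.478, 0.3726, 0.0254] y [-0.008, -0.004, -1.0] phi 97.9 F [-0.5, -0.8, 3.9] w 0.0123 q [-26.5, 27.8, -19.4, 101.4, 11.0, 53.2, 47.4]
N=6 rotation [0.0, 0.0, 0.0] linear [-0.01, -3.67, 0.03]
N=18 rotation [-0.0633, 0.069, 0.0603] linear [-0.35, 0.59, 0.15]
```

Request:
move_arm([
  {"rotation": [0, 0, 0], "linear": [0, -2.5, 0], "jaw": 0},
  {"rotation": [0, 0, 0], "linear": [0, -3.6, 0], "jaw": 0},
  {"rotation": [0, 0, 0], "linear": [0, -4, 0], "jaw": 0},
  {"rotation": [0, 0, 0], "linear": [0, -4, 0], "jaw": 0},
  {"rotation": [0, 0, 0], "linear": [0, -4, 0], "jaw": 0},
  {"rotation": [0, 0, 0], "linear": [0, -3.8, 0], "jaw": 0},
  {"rotation": [-0.0633, 0.069, 0.0603], "linear": [-0.35, 0.59, 0.15], "jaw": 0},
  {"rotation": [-0.0633, 0.069, 0.0603], "linear": [-0.35, 0.59, 0.15], "jaw": 0},
  {"rotation": [-0.0633, 0.069, 0.0603], "linear": [-0.35, 0.59, 0.15], "jaw": 0},
  {"rotation": [-0.0633, 0.069, 0.0603], "linear": [-0.35, 0.59, 0.15], "jaw": 0},
  {"rotation": [-0.0633, 0.069, 0.0603], "linear": [-0.35, 0.59, 0.15], "jaw": 0},
  {"rotation": [-0.0633, 0.069, 0.0603], "linear": [-0.35, 0.59, 0.15], "jaw": 0},
])

```text
t: 16.8
ee_pos: [0.4762, 0.3483, 0.366]
ee_rot: [[0.33, 0.329, -0.885], [0.905, -0.375, 0.199], [-0.267, -0.866, -0.422]]
force: [0.6, -0.6, -0.2]
width: 0.0122
```

Request:
move_arm([
  {"rotation": [-0.0633, 0.069, 0.0603], "linear": [-0.35, 0.59, 0.15], "jaw": 0},
  {"rotation": [-0.0633, 0.069, 0.0603], "linear": [-0.35, 0.59, 0.15], "jaw": 0},
  {"rotation": [-0.0633, 0.069, 0.0603], "linear": [-0.35, 0.59, 0.15], "jaw": 0},
  {"rotation": [-0.0633, 0.069, 0.0603], "linear": [-0.35, 0.59, 0.15], "jaw": 0},
  {"rotation": [-0.0633, 0.069, 0.0603], "linear": [-0.35, 0.59, 0.15], "jaw": 0},
  {"rotation": [-0.0633, 0.069, 0.0603], "linear": [-0.35, 0.59, 0.15], "jaw": 0},
  {"rotation": [-0.0633, 0.069, 0.0603], "linear": [-0.35, 0.59, 0.15], "jaw": 0},
  {"rotation": [-0.0633, 0.069, 0.0603], "linear": [-0.35, 0.59, 0.15], "jaw": 0},
  {"rotation": [-0.0633, 0.069, 0.0603], "linear": [-0.35, 0.59, 0.15], "jaw": 0},
  {"rotation": [-0.0633, 0.069, 0.0603], "linear": [-0.35, 0.59, 0.15], "jaw": 0},
  {"rotation": [-0.0633, 0.069, 0.0603], "linear": [-0.35, 0.59, 0.15], "jaw": 0},
  {"rotation": [-0.0633, 0.069, 0.0603], "linear": [-0.35, 0.59, 0.15], "jaw": 0},
])

```text
t: 17.8
ee_pos: [0.4623, 0.2781, 0.3232]
ee_rot: [[0.985, 0.172, -0.018], [0.173, -0.978, 0.117], [0.003, -0.118, -0.993]]
force: [-0.0, 0.1, -0.8]
width: 0.0122
```

```bash
cat >> h.py <<'E'
def two(tag,x0=200):
    snap('wrist','w'+tag);snap('top','t'+tag);st()
    im=cv2.imread(f'pics/w{tag}.png'); im2=cv2.imread(f'pics/t{tag}.png');b=cv2.resize(im2[190:290,x0:x0+100],(480,480))
    cv2.imwrite(f'pics/v{tag}.png',cv2.resize(np.hstack([im,b]),None,fx=.7,fy=.7))
E
python3 -c "
from h import *
two('11')
p,R=slot(-.015,.008,.305,10,83)
S=plan(p,R,off=.155)
p,R=slot(-.015,.008,.168,10,83)
S=plan(p,R,off=.155,start=S)
"
```

```text
t 17.9 tcp [0.4626, 0.2774, 0.3219] gp [0.4891, 0.1258, 0.3036] y [0.171, -0.978, -0.118] phi 9.9 F [0.2, 0.7, -1.0] w 0.0122 q [-50.6, 30.4, -0.6, 99.5, 55.8, 115.4, -50.5]
N=1 rotation [0.0037, 0.0012, -0.0013] linear [-0.09, -0.09, -0.33]
N=4 rotation [0.0, -0.0, -0.0] linear [-0.0, 0.42, 3.4]
```

View pics/v11.png

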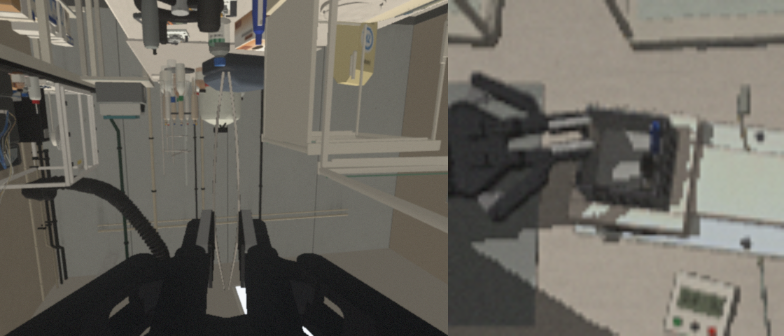

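Request:
move_arm([
  {"rotation": [0, 0, 0], "linear": [-0.02, 0.33, 2.65], "jaw": 0},
  {"rotation": [0, 0, 0], "linear": [-0.02, 0.33, 2.65], "jaw": 0},
  {"rotation": [0, 0, 0], "linear": [-0.02, 0.33, 2.65], "jaw": 0},
  {"rotation": [0, 0, 0], "linear": [-0.02, 0.33, 2.65], "jaw": 0},
  {"rotation": [0, 0, 0], "linear": [-0.02, 0.3, 2.65], "jaw": 0},
  {"rotation": [0, 0, 0], "linear": [0, 0, 0], "jaw": 0},
])

```text
t: 18.4
ee_pos: [0.4605, 0.2778, 0.1857]
ee_rot: [[0.984, 0.175, -0.03], [0.178, -0.977, 0.12], [-0.008, -0.123, -0.992]]
force: [-1.1, 0.2, -0.9]
width: 0.0126
```

```bash
python3 -c "
from h import *
two('12')
p,R=slot(-.015,.008,.168,10,83)
S=plan(p,R,off=.155)
"
```

```text
t 18.5 tcp [0.4615, 0.2783, 0.19] gp [0.4886, 0.1269, 0.1711] y [0.175, -0.977, -0.122] phi 10.2 F [1.2, 1.2, 1.6] w 0.0124 q [-50.2, 41.8, -1.4, 100.5, 52.1, 108.2, -61.3]
N=1 rotation [-0.0006, 0.0033, 0.0023] linear [0.0, 0.08, 0.16]
```

View pics/v12.png

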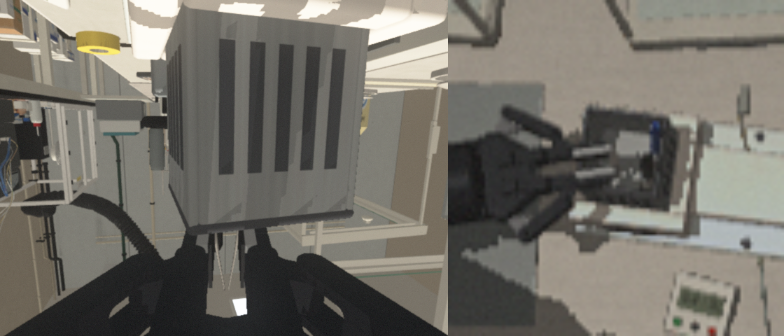

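Request:
move_arm([
  {"rotation": [0, 0, 0], "linear": [0, 0.05, 0.6], "jaw": 0},
  {"rotation": [0, 0, 0], "linear": [0, 0, 0], "jaw": 0.33},
  {"rotation": [0, 0, 0], "linear": [0, 0, 0], "jaw": 0.33},
  {"rotation": [0, 0, 0], "linear": [0, 0, 0], "jaw": 0.33},
  {"rotation": [0, 0, 0], "linear": [0, 0, 0], "jaw": 0.33},
  {"rotation": [0, 0, 0], "linear": [0, -3, 0], "jaw": 0.33},
  {"rotation": [0, 0, 0], "linear": [0, -3, 0], "jaw": 0.33},
  {"rotation": [0, 0, 0], "linear": [0.08, -0.9, -3.4], "jaw": 0.4},
  {"rotation": [0, 0, 0], "linear": [0.08, -0.9, -3.4], "jaw": 0.4},
  {"rotation": [0, 0, 0], "linear": [0.08, -0.9, -3.4], "jaw": 0.4},
  {"rotation": [0, 0, 0], "linear": [0.08, -0.9, -3.4], "jaw": 0.4},
])

```text
t: 19.42
ee_pos: [0.4509, 0.3562, 0.332]
ee_rot: [[0.985, 0.173, -0.023], [0.174, -0.977, 0.12], [-0.002, -0.122, -0.993]]
force: [0.0, 0.1, -0.8]
width: 0.0341
```

```bash
python3 -c "
from h import *
two('13')
S=plan([.50,.417,.16],down(86),off=.155)
"
```

```text
t 19.52 tcp [0.451, 0.3575, 0.3362] gp [0.4781, 0.2062, 0.3166] y [0.175, -0.976, -0.127] phi 10.1 F [0.2, 0.1, -0.2] w 0.034 q [-59.7, 34.3, 4.9, 91.1, 51.9, 119.0, -47.8]
N=16 rotation [0.076, -0.0674, -0.0588] linear [0.54, 0.0, 0.07]
```

View pics/v13.png

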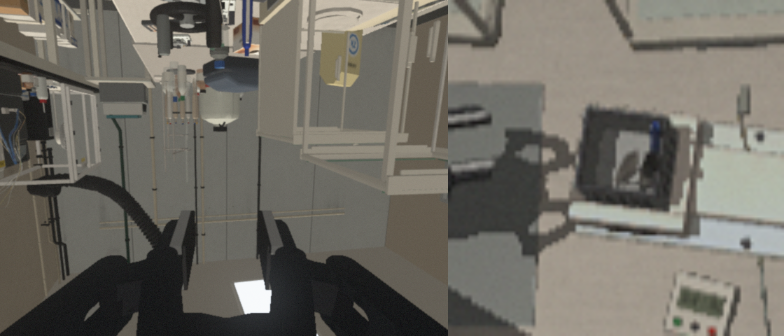

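Request:
move_arm([
  {"rotation": [0.076, -0.0674, -0.0588], "linear": [0.54, 0, 0.07], "jaw": 0.4},
  {"rotation": [0.076, -0.0674, -0.0588], "linear": [0.54, 0, 0.07], "jaw": 0.4},
  {"rotation": [0.076, -0.0674, -0.0588], "linear": [0.54, 0, 0.07], "jaw": 0.4},
  {"rotation": [0.076, -0.0674, -0.0588], "linear": [0.54, 0, 0.07], "jaw": 0.4},
  {"rotation": [0.076, -0.0674, -0.0588], "linear": [0.54, 0, 0.07], "jaw": 0.4},
  {"rotation": [0.076, -0.0674, -0.0588], "linear": [0.54, 0, 0.07], "jaw": 0.4},
  {"rotation": [0.076, -0.0674, -0.0588], "linear": [0.54, 0, 0.07], "jaw": 0.4},
  {"rotation": [0.076, -0.0674, -0.0588], "linear": [0.54, 0, 0.07], "jaw": 0.4},
  {"rotation": [0.076, -0.0674, -0.0588], "linear": [0.54, 0, 0.07], "jaw": 0.4},
  {"rotation": [0.076, -0.0674, -0.0588], "linear": [0.54, 0, 0.07], "jaw": 0.4},
  {"rotation": [0.076, -0.0674, -0.0588], "linear": [0.54, 0, 0.07], "jaw": 0.4},
  {"rotation": [0.076, -0.0674, -0.0588], "linear": [0.54, 0, 0.07], "jaw": 0.4},
])

```text
t: 20.52
ee_pos: [0.4963, 0.3942, 0.3124]
ee_rot: [[0.355, 0.236, -0.905], [0.915, -0.287, 0.284], [-0.192, -0.929, -0.317]]
force: [0.4, -0.2, -0.5]
width: 0.0343
```

Request:
move_arm([
  {"rotation": [0.076, -0.0674, -0.0588], "linear": [0.54, 0, 0.07], "jaw": 0.4},
  {"rotation": [0.076, -0.0674, -0.0588], "linear": [0.54, 0, 0.07], "jaw": 0.4},
  {"rotation": [0.076, -0.0674, -0.0588], "linear": [0.54, 0, 0.07], "jaw": 0.4},
  {"rotation": [0.076, -0.0674, -0.0588], "linear": [0.54, 0, 0.07], "jaw": 0.4},
  {"rotation": [0, 0, 0], "linear": [0, 0, 0], "jaw": 0.4},
  {"rotation": [0, 0, 0], "linear": [0, 0, 0], "jaw": 0.4},
])

```text
t: 21.02
ee_pos: [0.4997, 0.4142, 0.3083]
ee_rot: [[0.074, -0.005, -0.997], [0.997, -0.009, 0.074], [-0.009, -1.0, 0.004]]
force: [1.0, 0.3, -0.4]
width: 0.0337
```

```bash
python3 -c "
from h import *
st();snap('wrist','w14');snap('top','t14');st()
im2=cv2.imread('pics/t14.png');cv2.imwrite('pics/v14b.png',cv2.resize(im2[190:290,140:300],None,fx=5,fy=5))
"
```

```text
t 21.02 tcp [0.4997, 0.4142, 0.3083] gp [0.4989, 0.4128, 0.1533] y [-0.005, -0.009, -1.0] phi 85.7 F [1.0, 0.3, -0.4] w 0.0337 q [-28.2, 24.3, -20.1, 89.5, 8.9, 68.4, 35.7]
t 21.12 tcp [0.4988, 0.415, 0.3083] gp [0.4981, 0.4135, 0.1533] y [-0.005, -0.009, -1.0] phi 85.9 F [-0.3, -0.4, -0.5] w 0.0344 q [-28.3, 24.2, -20.1, 89.6, 8.9, 68.3, 35.7]
```

View pics/w14.png

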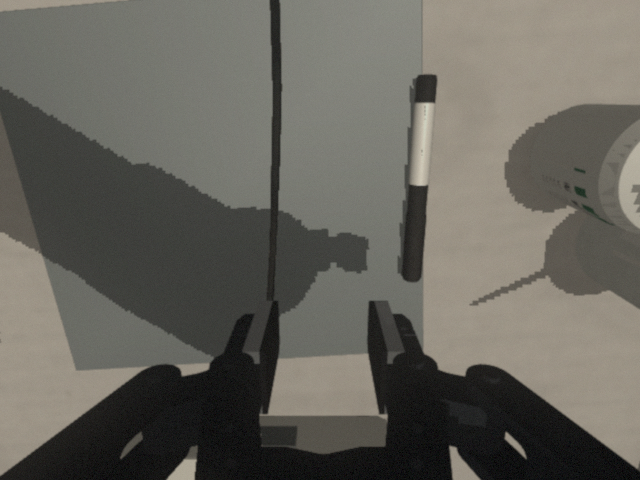

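View pics/v14b.png

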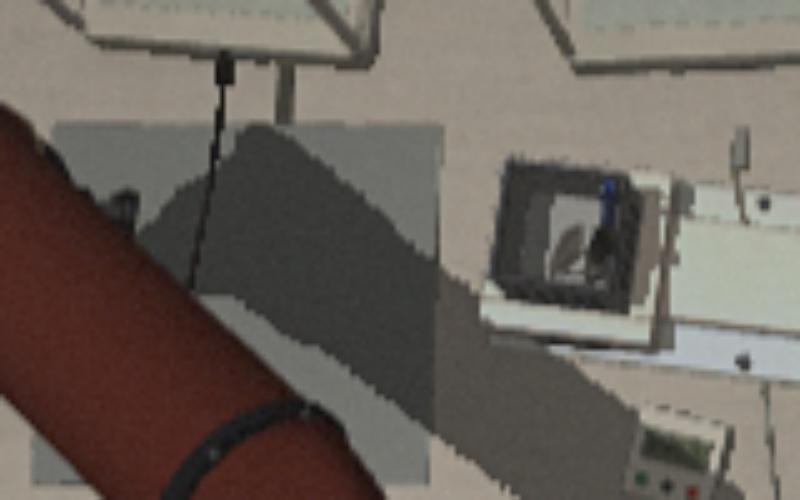

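Run:
```python
from h import *
c=load('w14')
a=onz(c,427,75,.01);b=onz(c,411,281,.01); print(a,b,np.linalg.norm(a-b))
d=(b-a)/np.linalg.norm(b-a); ang=np.degrees(np.arctan2(d[1],d[0])); m=(a+b)/2; print(m,ang)
print([np.round(pt(c,u,v),4).tolist() for u,v in [(424,120),(412,230),(412,270),(426,85),(435,150),(620,180),(590,220)]])
g=m+d*.025; g[2]=.06; print(g)
S=plan(g,down(90+ang),off=.155)
```

```text
[0.40611428 0.48197948 0.01      ] [0.54067148 0.47111373 0.01      ] 0.1349952056573723
[0.47339288 0.4765466  0.01      ] -4.616726138927536
[[0.432, 0.4786, 0.0169], [0.5009, 0.4706, 0.0181], [0.5293, 0.4704, 0.0176], [0.412, 0.4798, 0.0168], [0.4521, 0.4895, 0.0006], [0.4625, 0.5525, 0.0883], [0.5051, 0.5917, 0.0086]]
[0.49831177 0.47453435 0.06      ]
N=3 rotation [-0.0014, 0.0028, -0.0033] linear [2.0, 3.1, 0.16]
```

Request:
move_arm([
  {"rotation": [0, 0, 0], "linear": [2.0, 3.1, 0.16], "jaw": 0.4},
  {"rotation": [0, 0, 0], "linear": [2.0, 3.1, 0.16], "jaw": 0.4},
  {"rotation": [0, 0, 0], "linear": [2.0, 3.1, 0.16], "jaw": 0.4},
  {"rotation": [0, 0, 0], "linear": [0, 2.0, 0], "jaw": 0.4},
  {"rotation": [0, 0, 0], "linear": [0, 1.0, 0], "jaw": 0.4},
  {"rotation": [0, 0, 0], "linear": [0, 0.5, 0], "jaw": 0.4},
  {"rotation": [0, 0, 0], "linear": [0, 0, 0], "jaw": 0.4},
])

```text
t: 21.7
ee_pos: [0.4975, 0.474, 0.1796]
ee_rot: [[0.071, -0.006, -0.997], [0.997, -0.009, 0.071], [-0.009, -1.0, 0.006]]
force: [-0.1, -0.1, 0.1]
width: 0.0342
```

```bash
python3 -c "
from h import *
st();snap('wrist','w15')
"
```

```text
t 21.7 tcp [0.4975, 0.474, 0.1796] gp [0.4966, 0.4726, 0.0246] y [-0.006, -0.009, -1.0] phi 85.9 F [-0.1, -0.1, 0.1] w 0.0342 q [-33.6, 35.6, -18.9, 89.1, 12.9, 58.1, 29.7]
```

View pics/w15.png

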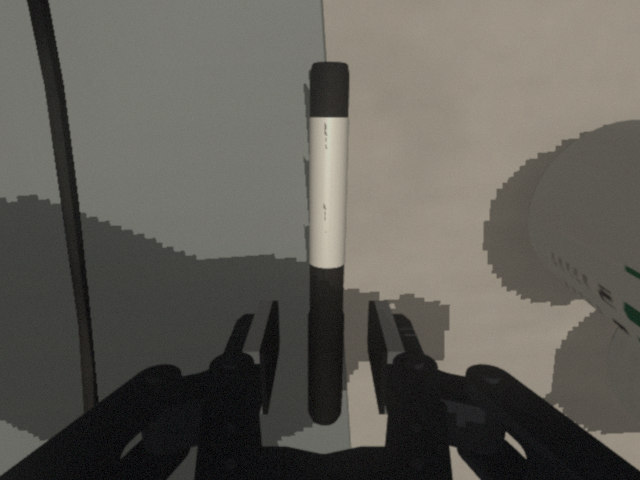

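Request:
move_arm([
  {"rotation": [0, 0, 0], "linear": [0, 0, 0], "jaw": 0},
  {"rotation": [0, 0, 0], "linear": [0, 0, 0], "jaw": 0},
  {"rotation": [0, 0, 0], "linear": [0, 0, 0], "jaw": 0},
  {"rotation": [0, 0, 0], "linear": [0, 0, 0], "jaw": 0},
  {"rotation": [0, 0, 0], "linear": [0, 0, 0], "jaw": 0},
  {"rotation": [0, 0, 0], "linear": [0, -2.5, 0], "jaw": 0},
  {"rotation": [0, 0, 0], "linear": [0, -3.6, 0], "jaw": 0},
  {"rotation": [0, 0, 0], "linear": [0, -4, 0], "jaw": 0},
  {"rotation": [0, 0, 0], "linear": [0, -4, 0], "jaw": 0},
  {"rotation": [0, 0, 0], "linear": [0, -4, 0], "jaw": 0},
  {"rotation": [0, 0, 0], "linear": [0, -3.8, 0], "jaw": 0},
])

```text
t: 22.67
ee_pos: [0.4989, 0.4756, 0.4025]
ee_rot: [[0.071, -0.005, -0.997], [0.997, -0.006, 0.071], [-0.006, -1.0, 0.005]]
force: [0.8, 0.6, 0.1]
width: 0.0118
```

```bash
python3 -c "
from h import *
st()
p,R=slot(.016,.010,.31,10,83)
S=plan(p,R,off=.155,N=18)
"
```

```text
t 22.67 tcp [0.4989, 0.4756, 0.4025] gp [0.4981, 0.4747, 0.2475] y [-0.005, -0.006, -1.0] phi 85.9 F [0.8, 0.6, 0.1] w 0.0118 q [-32.8, 25.5, -20.7, 76.6, 8.9, 79.9, 32.7]
N=18 rotation [-0.0675, 0.0599, 0.0523] linear [-0.76, 0.97, -0.24]
```

```bash
python3 -c "
from h import *
S=plan([.505,.32,.247],down(88),off=.155,N=5)
p,R=slot(.016,.010,.31,10,83)
S=plan(p,R,off=.155,N=18,start=S)
"
```

```text
N=5 rotation [-0.0009, -0.0072, -0.0012] linear [-3.1, 0.02, -0.3]
N=18 rotation [-0.0668, 0.0612, 0.0541] linear [-0.1, 0.43, 0.2]
```

Request:
move_arm([
  {"rotation": [0, -0.0072, 0], "linear": [-3.1, 0, -0.3], "jaw": 0},
  {"rotation": [0, -0.0072, 0], "linear": [-3.1, 0, -0.3], "jaw": 0},
  {"rotation": [0, -0.0072, 0], "linear": [-3.1, 0, -0.3], "jaw": 0},
  {"rotation": [0, -0.0072, 0], "linear": [-3.1, 0, -0.3], "jaw": 0},
  {"rotation": [0, -0.0072, 0], "linear": [-3.1, 0, -0.3], "jaw": 0},
  {"rotation": [-0.0668, 0.0612, 0.0541], "linear": [-0.1, 0.43, 0.2], "jaw": 0},
  {"rotation": [-0.0668, 0.0612, 0.0541], "linear": [-0.1, 0.43, 0.2], "jaw": 0},
  {"rotation": [-0.0668, 0.0612, 0.0541], "linear": [-0.1, 0.43, 0.2], "jaw": 0},
  {"rotation": [-0.0668, 0.0612, 0.0541], "linear": [-0.1, 0.43, 0.2], "jaw": 0},
  {"rotation": [-0.0668, 0.0612, 0.0541], "linear": [-0.1, 0.43, 0.2], "jaw": 0},
  {"rotation": [-0.0668, 0.0612, 0.0541], "linear": [-0.1, 0.43, 0.2], "jaw": 0},
  {"rotation": [-0.0668, 0.0612, 0.0541], "linear": [-0.1, 0.43, 0.2], "jaw": 0},
])

```text
t: 23.67
ee_pos: [0.4951, 0.3105, 0.3705]
ee_rot: [[0.506, 0.331, -0.796], [0.824, -0.46, 0.332], [-0.256, -0.824, -0.506]]
force: [-0.4, 0.2, -0.6]
width: 0.0121
```

```bash
python3 -c "
from h import *
st()
p,R=slot(.016,.010,.31,10,83)
S=plan(p,R,off=.155)
"
```

```text
t 23.67 tcp [0.4951, 0.3105, 0.3705] gp [0.5465, 0.2392, 0.2428] y [0.331, -0.46, -0.824] phi 58.5 F [-0.4, 0.2, -0.6] w 0.0121 q [-34.9, 15.2, -14.1, 97.3, 37.9, 79.6, 2.8]
N=10 rotation [-0.0729, 0.0675, 0.0589] linear [-0.1, 0.48, 0.22]
```

Request:
move_arm([
  {"rotation": [-0.0665, 0.0614, 0.0536], "linear": [-0.1, 0.43, 0.2], "jaw": 0},
  {"rotation": [-0.0665, 0.0614, 0.0536], "linear": [-0.1, 0.43, 0.2], "jaw": 0},
  {"rotation": [-0.0665, 0.0614, 0.0536], "linear": [-0.1, 0.43, 0.2], "jaw": 0},
  {"rotation": [-0.0665, 0.0614, 0.0536], "linear": [-0.1, 0.43, 0.2], "jaw": 0},
  {"rotation": [-0.0665, 0.0614, 0.0536], "linear": [-0.1, 0.43, 0.2], "jaw": 0},
  {"rotation": [-0.0665, 0.0614, 0.0536], "linear": [-0.1, 0.43, 0.2], "jaw": 0},
  {"rotation": [-0.0665, 0.0614, 0.0536], "linear": [-0.1, 0.43, 0.2], "jaw": 0},
  {"rotation": [-0.0665, 0.0614, 0.0536], "linear": [-0.1, 0.43, 0.2], "jaw": 0},
  {"rotation": [-0.0665, 0.0614, 0.0536], "linear": [-0.1, 0.43, 0.2], "jaw": 0},
  {"rotation": [-0.0665, 0.0614, 0.0536], "linear": [-0.1, 0.43, 0.2], "jaw": 0},
  {"rotation": [-0.0665, 0.0614, 0.0536], "linear": [-0.1, 0.43, 0.2], "jaw": 0},
  {"rotation": [0, 0, 0], "linear": [0, 0, 0], "jaw": 0},
])

```text
t: 24.67
ee_pos: [0.4923, 0.2756, 0.3286]
ee_rot: [[0.985, 0.171, -0.024], [0.173, -0.978, 0.115], [-0.004, -0.117, -0.993]]
force: [0.4, 0.1, -0.3]
width: 0.0117
```

```bash
python3 -c "
from h import *
two('16')
p,R=slot(.016,.010,.168,10,83)
S=plan(p,R,off=.155,N=5)
"
```

```text
t 24.77 tcp [0.4924, 0.2764, 0.3297] gp [0.5196, 0.125, 0.3105] y [0.176, -0.977, -0.124] phi 10.2 F [0.0, -0.3, -0.1] w 0.0119 q [-47.9, 31.6, -1.5, 96.4, 58.5, 115.0, -47.5]
N=5 rotation [-0.0004, 0.0014, 0.0007] linear [0.02, 0.35, 2.81]
```

View pics/v16.png

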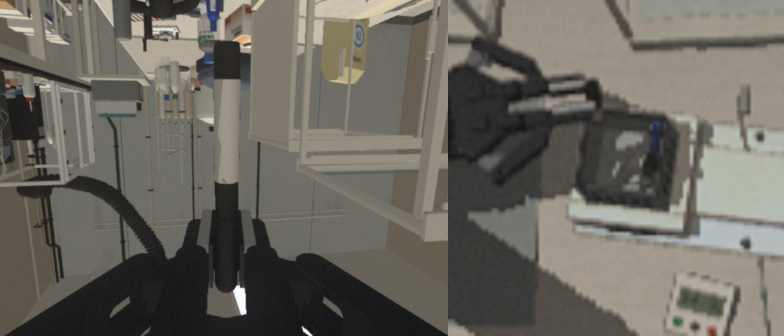

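```bash
python3 -c "
from h import *
for t in ['t14','t16']:
    c=load(t);P=cloud(c)
    im=cv2.imread(f'pics/{t}.png')
    cv2.imwrite(f'pics/z{t}.png',cv2.resize(im[212:262,232:280],None,fx=8,fy=8,interpolation=cv2.INTER_NEAREST))
    if t=='t14':
        Z=np.round(P[220:252,238:272,2]*1000).astype(int)
        print('cols',list(range(238,272,1)))
        for r in range(0,32,1): print(220+r,*['%4d'%x for x in Z[r]])
a=cv2.imread('pics/zt14.png');b=cv2.imread('pics/zt16.png');cv2.imwrite('pics/zz.png',np.hstack([a,b]))
"
```

```text
cols [238, 239, 240, 241, 242, 243, 244, 245, 246, 247, 248, 249, 250, 251, 252, 253, 254, 255, 256, 257, 258, 259, 260, 261, 262, 263, 264, 265, 266, 267, 268, 269, 270, 271]
220    3   -8   14   73   -4    2    7    4    0    0    3   -5    5    3    4   -4    0    6   -1   -1    7    4    0  -11    6   -2    8   -1   -1   -3    3    1    3    2
221    1    0   74  156  164  148   72   65   70   70   69   75    4   -6    3    0    3    9    2    0    3   -5    3    2   -4   -2    3    7   -6    1   -4    1   -1    2
222    7    5   60  154  148  147  150  151  164  144  149  148  153  149   71   73   72   67   70   72   70    6   -4    5    1   -3    3    5   -2    3    2   -3    3    1
223    4    4   77  149  154  139  153  144  152  150  149  155  153  160  146  150  157  157  151  160  158  151  152   66   66   73   69   65   64   -2   -5    2   -1   -4
224   -3    1   73  148  138  126  120  130  134  132  134  135  138  133  141  147  151  154  148  153  154  149  149  149  155  159  153  147   76   72   72   76   71   67
225    4    1  151  153  145  127  108  106  116  112 
[... 3943 characters left out ...]
  67
248   74   79   71   93   95   96  102  104  114  112  118  107  126  126  124  124  139  134  136  140  136  142  151  154  147  117  101   77   72   65   62   71   74   74
249   74   73   67   65   72   72   76   85   91   89   97   92   95  102  101  109  112  108  110  118  120  125  126  132  136  115   94   73   71   71   62   74   79   71
250   79   64   75   63   68   72   70   69   69   63   62   65   68   76   86   84   81   94   97   90   94  102  103  107   94   98   98   70   64   76   76   70   70   67
251   74   73   62   72   79   72   68   73   63   71   68   76   72   69   68   71   68   63   72   63   73   70   86   76   75   94   93   62   76   71   75   71   77   59
```

View pics/zz.png

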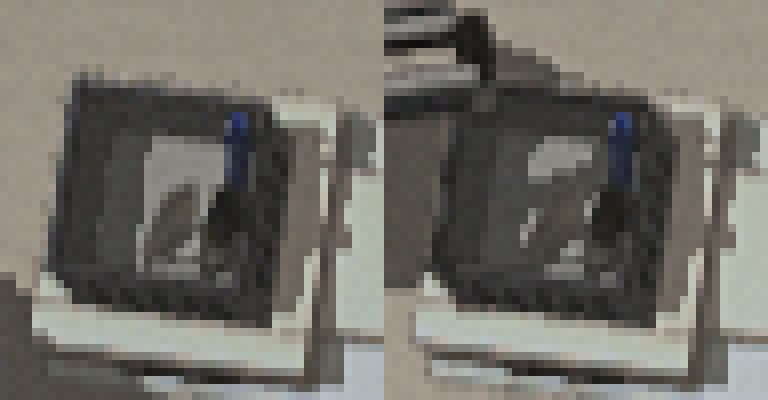

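```bash
python3 -c "
from h import *
c=load('t14')
for n,u,v,z in [('tw top',256,234,.178),('tw top2',255,237,.168),('tw bot',251,241,.08),('tw bot2',254,242,.107),('mk top',260.5,236,.196),('mk bot',258.5,244.5,.08),('bp top',261,226.5,.198),('bp bot',261,233,.10)]:
    p=onz(c,u,v,z)[:2]-C; print(n,np.round([p@su*1000,p@sv*1000],0))
"
```

```text
tw top [ -1. -20.]
tw top2 [ -9. -17.]
tw bot [-9.  8.]
tw bot2 [-16.  -6.]
mk top [ -9. -38.]
mk bot [-18. -18.]
bp top [ 21. -35.]
bp bot [ 17. -24.]
```

Request:
move_arm([
  {"rotation": [0, 0, 0], "linear": [0.02, 0.35, 2.8], "jaw": 0},
  {"rotation": [0, 0, 0], "linear": [0.02, 0.35, 2.8], "jaw": 0},
  {"rotation": [0, 0, 0], "linear": [0.02, 0.35, 2.8], "jaw": 0},
  {"rotation": [0, 0, 0], "linear": [0.02, 0.35, 2.8], "jaw": 0},
  {"rotation": [0, 0, 0], "linear": [0.02, 0.35, 2.8], "jaw": 0},
  {"rotation": [0, 0, 0], "linear": [0, 0, 0], "jaw": 0},
])

```text
t: 25.27
ee_pos: [0.4916, 0.2757, 0.1848]
ee_rot: [[0.984, 0.176, -0.033], [0.178, -0.977, 0.12], [-0.011, -0.124, -0.992]]
force: [-0.9, 0.2, 0.1]
width: 0.0116
```

```bash
python3 -c "
from h import *
two('17')
p,R=slot(.016,.010,.168,10,83)
S=plan(p,R,off=.155)
"
```

```text
t 25.37 tcp [0.4927, 0.2763, 0.1894] gp [0.5199, 0.1249, 0.1703] y [0.175, -0.977, -0.123] phi 10.2 F [0.5, 0.1, 0.2] w 0.0119 q [-47.4, 43.3, -2.2, 97.4, 54.9, 108.3, -59.2]
N=1 rotation [-0.0012, 0.0065, 0.003] linear [0.0, -0.0, 0.1]
```

View pics/v17.png

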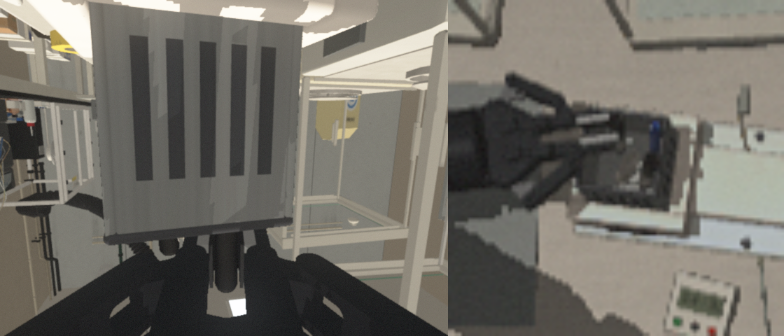

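Request:
move_arm([
  {"rotation": [0, 0, 0], "linear": [0, 0, 0.1], "jaw": 0},
  {"rotation": [0, 0, 0], "linear": [0, 0, 0], "jaw": 0.33},
  {"rotation": [0, 0, 0], "linear": [0, 0, 0], "jaw": 0.33},
  {"rotation": [0, 0, 0], "linear": [0, 0, 0], "jaw": 0.33},
  {"rotation": [0, 0, 0], "linear": [0, 0, 0], "jaw": 0.33},
  {"rotation": [0, 0, 0], "linear": [0, -3, 0], "jaw": 0.33},
  {"rotation": [0, 0, 0], "linear": [0, -3, 0], "jaw": 0.33},
  {"rotation": [0, 0, 0], "linear": [0, -1, -2], "jaw": 0.33},
  {"rotation": [0, 0, 0], "linear": [0, -1, -2], "jaw": 0.33},
  {"rotation": [0, 0, 0], "linear": [0, 0, 0], "jaw": 0.33},
])

```text
t: 26.2
ee_pos: [0.4795, 0.352, 0.2408]
ee_rot: [[0.984, 0.177, -0.023], [0.178, -0.976, 0.123], [-0.001, -0.125, -0.992]]
force: [1.0, -0.1, 1.1]
width: 0.0281
```

```bash
python3 -c "
from h import *
two('18')
S=plan([.45,.28,.44],down(80))
im=cv2.imread('pics/t18.png')
cv2.imwrite(f'pics/zt18.png',cv2.resize(im[212:262,232:280],None,fx=10,fy=10,interpolation=cv2.INTER_NEAREST))
"
```

```text
t 26.3 tcp [0.4796, 0.3499, 0.2379] gp [0.5067, 0.1985, 0.2187] y [0.175, -0.977, -0.123] phi 10.2 F [-0.2, -0.3, -0.3] w 0.0279 q [-51.9, 42.8, -2.7, 90.2, 53.1, 115.6, -55.1]
N=16 rotation [0.0781, -0.0616, -0.0547] linear [-0.86, -0.75, -1.04]
```

View pics/zt18.png

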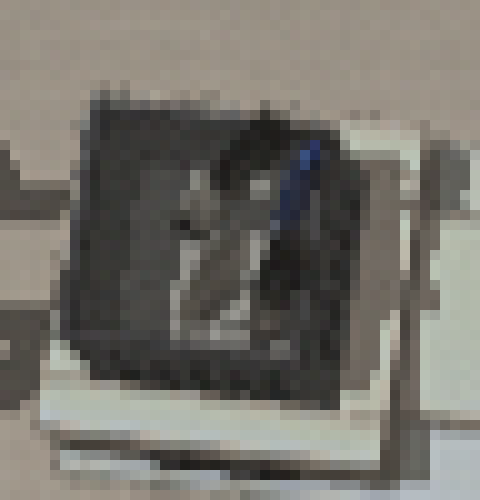

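```bash
python3 -c "
from h import *
c=load('t18');P=cloud(c)
x,y,z=P[...,0],P[...,1],P[...,2]
m=(x>.38)&(x<.6)&(y<-.28)&(y>-.47)&(z>.04)&(z<.14)
v,u=np.nonzero(m)
for a,b in zip(u,v):
    if z[b,a]>.085: print(a,b,np.round(P[b,a],3))
m=(c['frame'].max(2)<75)
"
```

```text
400 253 [ 0.457 -0.371  0.104]
401 253 [ 0.457 -0.374  0.102]
402 253 [ 0.456 -0.376  0.11 ]
403 253 [ 0.456 -0.38   0.106]
399 254 [ 0.454 -0.368  0.102]
400 254 [ 0.454 -0.371  0.103]
401 254 [ 0.452 -0.373  0.112]
402 254 [ 0.453 -0.377  0.106]
403 254 [ 0.454 -0.381  0.099]
399 255 [ 0.451 -0.368  0.102]
400 255 [ 0.45  -0.371  0.102]
401 255 [ 0.451 -0.374  0.1  ]
402 255 [ 0.45  -0.377  0.102]
403 255 [ 0.449 -0.379  0.11 ]
404 255 [ 0.451 -0.384  0.102]
399 256 [ 0.448 -0.368  0.099]
400 256 [ 0.447 -0.37   0.106]
401 256 [ 0.447 -0.374  0.103]
402 256 [ 0.447 -0.377  0.105]
403 256 [ 0.447 -0.38   0.104]
400 257 [ 0.445 -0.371  0.096]
401 257 [ 0.444 -0.374  0.102]
402 257 [ 0.444 -0.377  0.1  ]
400 258 [ 0.443 -0.373  0.087]
```

Request:
move_arm([
  {"rotation": [0.078, -0.0616, -0.0547], "linear": [-0.86, -0.75, -1.04], "jaw": 0.5},
  {"rotation": [0.078, -0.0616, -0.0547], "linear": [-0.86, -0.75, -1.04], "jaw": 0.5},
  {"rotation": [0.078, -0.0616, -0.0547], "linear": [-0.86, -0.75, -1.04], "jaw": 0.5},
  {"rotation": [0.078, -0.0616, -0.0547], "linear": [-0.86, -0.75, -1.04], "jaw": 0.5},
  {"rotation": [0.078, -0.0616, -0.0547], "linear": [-0.86, -0.75, -1.04], "jaw": 0.5},
  {"rotation": [0.078, -0.0616, -0.0547], "linear": [-0.86, -0.75, -1.04], "jaw": 0.5},
  {"rotation": [0.078, -0.0616, -0.0547], "linear": [-0.86, -0.75, -1.04], "jaw": 0.5},
  {"rotation": [0.078, -0.0616, -0.0547], "linear": [-0.86, -0.75, -1.04], "jaw": 0.5},
  {"rotation": [0.078, -0.0616, -0.0547], "linear": [-0.86, -0.75, -1.04], "jaw": 0.5},
  {"rotation": [0.078, -0.0616, -0.0547], "linear": [-0.86, -0.75, -1.04], "jaw": 0.5},
  {"rotation": [0.078, -0.0616, -0.0547], "linear": [-0.86, -0.75, -1.04], "jaw": 0.5},
  {"rotation": [0.078, -0.0616, -0.0547], "linear": [-0.86, -0.75, -1.04], "jaw": 0.5},
])

```text
t: 27.3
ee_pos: [0.4267, 0.3189, 0.3983]
ee_rot: [[0.429, 0.226, -0.875], [0.887, -0.291, 0.359], [-0.174, -0.93, -0.325]]
force: [-0.4, -0.1, -1.4]
width: 0.0429
```

```bash
python3 -c "
from h import *
st()
S=plan([.40,.10,.44],down(95),N=8)
S=plan([.42,-.345,.40],down(95),start=S)
"
```

```text
t 27.3 tcp [0.4267, 0.3189, 0.3983] gp [0.4617, 0.2737, 0.2542] y [0.226, -0.291, -0.93] phi 64.2 F [-0.4, -0.1, -1.4] w 0.0429 q [-32.1, 7.7, -18.4, 100.6, 24.0, 78.2, 9.2]
N=8 rotation [0.0351, -0.0627, -0.0323] linear [-2.83, -0.16, -0.28]
N=12 rotation [-0.0, -0.0, -0.0] linear [-3.71, 0.34, 0.16]
```

Request:
move_arm([
  {"rotation": [0.0351, -0.0627, -0.0323], "linear": [-2.83, -0.16, -0.28], "jaw": 0.5},
  {"rotation": [0.0351, -0.0627, -0.0323], "linear": [-2.83, -0.16, -0.28], "jaw": 0.5},
  {"rotation": [0.0351, -0.0627, -0.0323], "linear": [-2.83, -0.16, -0.28], "jaw": 0.5},
  {"rotation": [0.0351, -0.0627, -0.0323], "linear": [-2.83, -0.16, -0.28], "jaw": 0.5},
  {"rotation": [0.0351, -0.0627, -0.0323], "linear": [-2.83, -0.16, -0.28], "jaw": 0.5},
  {"rotation": [0.0351, -0.0627, -0.0323], "linear": [-2.83, -0.16, -0.28], "jaw": 0.5},
  {"rotation": [0.0351, -0.0627, -0.0323], "linear": [-2.83, -0.16, -0.28], "jaw": 0.5},
  {"rotation": [0.0351, -0.0627, -0.0323], "linear": [-2.83, -0.16, -0.28], "jaw": 0.5},
  {"rotation": [0, 0, 0], "linear": [-3.7, 0, 0], "jaw": 0.5},
  {"rotation": [0, 0, 0], "linear": [-3.7, 0, 0], "jaw": 0.5},
  {"rotation": [0, 0, 0], "linear": [-3.7, 0, 0], "jaw": 0.5},
  {"rotation": [0, 0, 0], "linear": [-3.7, 0, 0], "jaw": 0.5},
])

```text
t: 28.3
ee_pos: [0.4114, -0.0492, 0.4405]
ee_rot: [[-0.082, 0.001, -0.997], [0.997, -0.003, -0.082], [-0.004, -1.0, -0.001]]
force: [0.5, -0.7, -1.1]
width: 0.0428
```

```bash
python3 -c "
from h import *
st()
S=plan([.435,-.36,.25],down(98),off=.155)
"
```

```text
t 28.3 tcp [0.4114, -0.0492, 0.4405] gp [0.4116, -0.0497, 0.2855] y [0.001, -0.003, -1.0] phi 94.7 F [0.5, -0.7, -1.1] w 0.0428 q [-11.4, -10.7, 10.4, 111.4, 2.2, 79.1, 93.1]
N=9 rotation [0.0001, -0.0064, -0.0004] linear [-3.46, 0.4, 0.11]
```

Request:
move_arm([
  {"rotation": [0, -0.006, 0], "linear": [-3.46, 0.4, 0.11], "jaw": 0.5},
  {"rotation": [0, -0.006, 0], "linear": [-3.46, 0.4, 0.11], "jaw": 0.5},
  {"rotation": [0, -0.006, 0], "linear": [-3.46, 0.4, 0.11], "jaw": 0.5},
  {"rotation": [0, -0.006, 0], "linear": [-3.46, 0.4, 0.11], "jaw": 0.5},
  {"rotation": [0, -0.006, 0], "linear": [-3.46, 0.4, 0.11], "jaw": 0.5},
  {"rotation": [0, -0.006, 0], "linear": [-3.46, 0.4, 0.11], "jaw": 0.5},
  {"rotation": [0, -0.006, 0], "linear": [-3.46, 0.4, 0.11], "jaw": 0.5},
  {"rotation": [0, -0.006, 0], "linear": [-3.46, 0.4, 0.11], "jaw": 0.5},
  {"rotation": [0, -0.006, 0], "linear": [-3.46, 0.4, 0.11], "jaw": 0.5},
  {"rotation": [0, 0, 0], "linear": [0, 0, 0], "jaw": 0.5},
  {"rotation": [0, 0, 0], "linear": [0, 0, 0], "jaw": 0.5},
])

```text
t: 29.22
ee_pos: [0.4346, -0.3595, 0.4048]
ee_rot: [[-0.132, -0.001, -0.991], [0.991, -0.004, -0.132], [-0.003, -1.0, 0.001]]
force: [0.3, -0.1, -0.1]
width: 0.0426
```

```bash
python3 -c "
from h import *
st()
snap('wrist','w20')
"
```

```text
t 29.22 tcp [0.4346, -0.3595, 0.4048] gp [0.4344, -0.3601, 0.2498] y [-0.001, -0.004, -1.0] phi 97.6 F [0.3, -0.1, -0.1] w 0.0426 q [5.6, 9.6, 33.3, 97.6, -5.2, 74.4, 137.6]
```

View pics/w20.png

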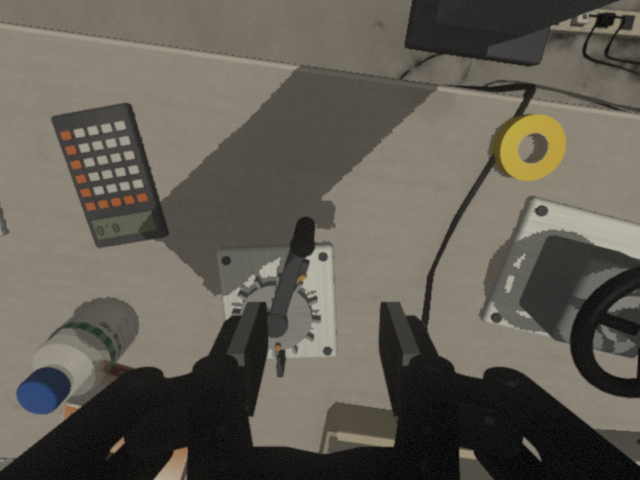

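Run:
```python
from h import *
c=load('w20');P=cloud(c)
x,y,z=P[...,0],P[...,1],P[...,2]
m=(z>.09)&(z<.115)&(x<.48)&(y<-.34)&(y>-.41); v,u=np.nonzero(m); print(len(u),P[m].mean(0),u.mean(),v.mean(), P[m].min(0),P[m].max(0))
m=(z>.02)&(z<.042)&(x>.48)&(x<.6)&(y<-.33)&(y>-.45)&(abs(c['frame'][...,0].astype(int)-c['frame'][...,2])<12); Q=P[m]; print(len(Q),cv2.minAreaRect((Q[:,:2]*1000).astype(np.float32)))
for a in [(277,325),(285,300),(292,275)]: print(a,np.round(pt(c,*a),3))
for a in [(226,262),(321,257),(327,351)]: print('screw',a,np.round(onz(c,*a,.014),4))
```

```text
531 [ 0.44808555 -0.37238807  0.10308545] 302.8662900188324 244.11676082862525 [ 0.44098238 -0.38086534  0.09000384] [ 0.45862285 -0.36383673  0.10736168]
2446 ((541.1388549804688, -386.50885009765625), (114.19090270996094, 85.99372863769531), 8.905887603759766)
(277, 325) [ 0.541 -0.386  0.055]
(285, 300) [ 0.518 -0.382  0.052]
(292, 275) [ 0.493 -0.379  0.052]
screw (226, 262) [ 0.5048 -0.4425  0.014 ]
screw (321, 257) [ 0.488 -0.355  0.014]
screw (327, 351) [ 0.5868 -0.3358  0.014 ]
```

Run:
```python
from h import *
S=plan([.449,-.3735,.15],down(91),off=.155)
S=plan([.449,-.3735,.090],down(91),off=.155,start=S)
```

```text
N=3 rotation [-0.0001, 0.0391, -0.0009] linear [-0.55, 3.34, -0.41]
N=2 rotation [0.0001, 0.0, -0.0] linear [0.0, 3.0, -0.01]
```

Request:
move_arm([
  {"rotation": [0, 0.0391, 0], "linear": [-0.55, 3.34, -0.41], "jaw": 0.5},
  {"rotation": [0, 0.0391, 0], "linear": [-0.55, 3.34, -0.41], "jaw": 0.5},
  {"rotation": [0, 0.0391, 0], "linear": [-0.55, 3.34, -0.41], "jaw": 0.5},
  {"rotation": [0, 0, 0], "linear": [0, 2.0, 0], "jaw": 0.5},
  {"rotation": [0, 0, 0], "linear": [0, 2.0, 0], "jaw": 0.5},
  {"rotation": [0, 0, 0], "linear": [0, 2.0, 0], "jaw": 0.5},
  {"rotation": [0, 0, 0], "linear": [0, 0, 0], "jaw": 0.5},
  {"rotation": [0, 0, 0], "linear": [0, 0, 0], "jaw": 0.3},
  {"rotation": [0, 0, 0], "linear": [0, 0, 0], "jaw": 0.3},
  {"rotation": [0, 0, 0], "linear": [0, 0, 0], "jaw": 0.3},
])

```text
t: 30.1
ee_pos: [0.4504, -0.3735, 0.248]
ee_rot: [[-0.02, 0.005, -1.0], [1.0, -0.004, -0.02], [-0.005, -1.0, -0.005]]
force: [0.8, 0.9, 0.6]
width: 0.0259
```

```bash
python3 -c "
from h import *
st()
snap('wrist','w21')
"
```

```text
t 30.1 tcp [0.4504, -0.3735, 0.248] gp [0.4511, -0.3741, 0.093] y [0.005, -0.004, -1.0] phi 91.2 F [0.8, 0.9, 0.6] w 0.0259 q [8.8, 21.2, 32.1, 104.7, -13.1, 57.4, 137.4]
```

View pics/w21.png

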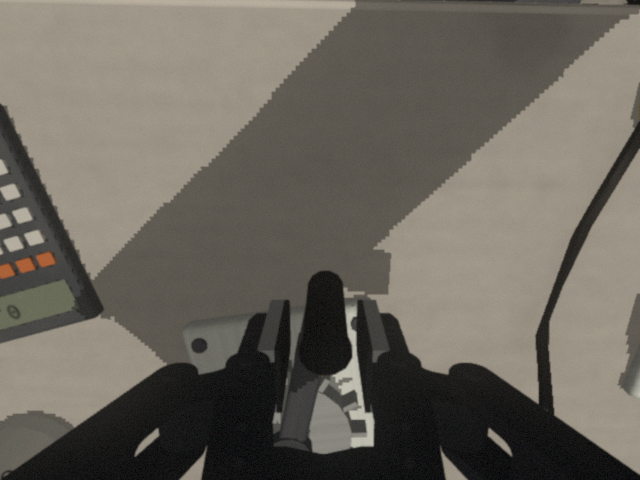

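Request:
move_arm([
  {"rotation": [0, 0, 0], "linear": [-1.4, 0, 0], "jaw": 0.3},
  {"rotation": [0, 0, 0], "linear": [-1.4, 0, 0], "jaw": 0.3},
  {"rotation": [0, 0, 0], "linear": [-1.4, 0, -0.3], "jaw": 0.3},
  {"rotation": [0, 0, 0], "linear": [-1.4, 0, -0.5], "jaw": 0.3},
  {"rotation": [0, 0, 0], "linear": [-0.7, 0, -0.3], "jaw": 0.3},
  {"rotation": [0, 0, 0], "linear": [0, 0, 0], "jaw": 0.3},
  {"rotation": [0, 0, 0], "linear": [0, 0, 0], "jaw": 0.3},
])

```text
t: 30.73
ee_pos: [0.4621, -0.4364, 0.2467]
ee_rot: [[-0.02, 0.002, -1.0], [1.0, -0.004, -0.02], [-0.004, -1.0, -0.002]]
force: [-1.6, 2.1, 0.6]
width: 0.0256
```

```bash
python3 -c "
from h import *
st()
snap('wrist','w22');snap('top','t22')
im=cv2.imread('pics/w22.png');im2=cv2.imread('pics/t22.png');b=cv2.resize(im2[200:290,370:460],(480,480))
cv2.imwrite('pics/v22.png',cv2.resize(np.hstack([im,b]),None,fx=.7,fy=.7))
"
```

```text
t 30.73 tcp [0.4621, -0.4364, 0.2467] gp [0.4625, -0.4369, 0.0917] y [0.002, -0.004, -1.0] phi 91.1 F [-1.6, 2.1, 0.6] w 0.0256 q [14.7, 27.1, 31.9, 97.4, -16.1, 59.9, 142.9]
```

View pics/v22.png

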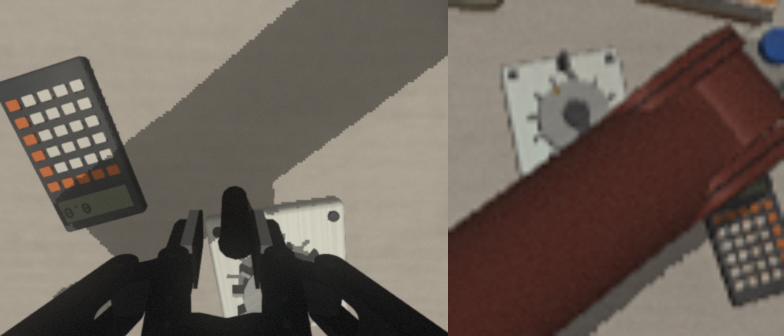

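Request:
move_arm([
  {"rotation": [0, 0, 0], "linear": [-0.4, 0, -0.2], "jaw": 0.3},
  {"rotation": [0, 0, 0], "linear": [-0.3, 0, -0.2], "jaw": 0.3},
  {"rotation": [0, 0, 0], "linear": [0, 0, 0], "jaw": 0.3},
])

```text
t: 31.08
ee_pos: [0.4666, -0.4426, 0.2465]
ee_rot: [[-0.021, 0.001, -1.0], [1.0, -0.002, -0.021], [-0.002, -1.0, -0.001]]
force: [-2.7, 5.5, 2.3]
width: 0.0257
```

Request:
move_arm([
  {"rotation": [0, 0, 0], "linear": [-0.3, 0, -0.1], "jaw": 0.3},
  {"rotation": [0, 0, 0], "linear": [0, 0, 0], "jaw": 0.3},
])

```text
t: 31.25
ee_pos: [0.4675, -0.444, 0.2461]
ee_rot: [[-0.021, -0.0, -1.0], [1.0, 0.002, -0.021], [0.002, -1.0, 0.0]]
force: [-6.5, 14.2, 5.8]
width: 0.0256
```

Request:
move_arm([
  {"rotation": [0, 0, 0], "linear": [1.0, 0, 0.5], "jaw": 0.3},
  {"rotation": [0, 0, 0], "linear": [0.7, 0, 0.3], "jaw": 0.3},
  {"rotation": [0, 0, 0], "linear": [1.4, 0, 0.5], "jaw": 0.3},
  {"rotation": [0, 0, 0], "linear": [1.4, 0, 0.3], "jaw": 0.3},
  {"rotation": [0, 0, 0], "linear": [1.4, 0, 0], "jaw": 0.3},
  {"rotation": [0, 0, 0], "linear": [1.4, 0, 0], "jaw": 0.3},
  {"rotation": [0, 0, 0], "linear": [0, 0, 0], "jaw": 0.3},
  {"rotation": [0, 0, 0], "linear": [0, 0, 0], "jaw": 0.3},
])

```text
t: 31.92
ee_pos: [0.4505, -0.373, 0.2469]
ee_rot: [[-0.022, 0.004, -1.0], [1.0, -0.004, -0.022], [-0.005, -1.0, -0.004]]
force: [0.6, 0.3, -0.5]
width: 0.0253
```

```bash
python3 -c "
from h import *
st()
snap('wrist','w23');snap('top','t23')
im=cv2.imread('pics/w23.png');im2=cv2.imread('pics/t23.png');b=cv2.resize(im2[200:290,370:460],(480,480))
cv2.imwrite('pics/v23.png',cv2.resize(np.hstack([im,b]),None,fx=.7,fy=.7))
"
```

```text
t 31.92 tcp [0.4505, -0.373, 0.2469] gp [0.4511, -0.3737, 0.0919] y [0.004, -0.004, -1.0] phi 91.2 F [0.6, 0.3, -0.5] w 0.0253 q [8.6, 21.3, 32.2, 104.8, -13.2, 57.3, 137.5]
```

View pics/v23.png

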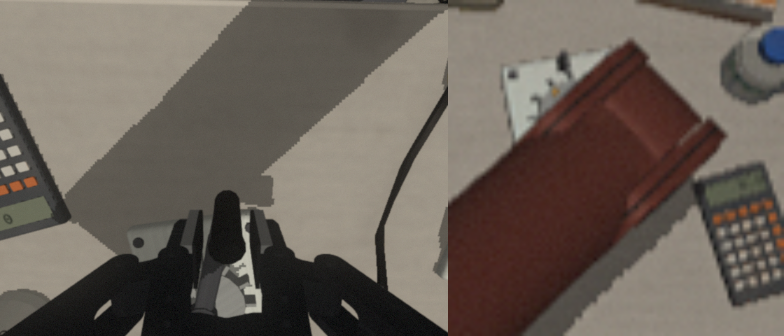

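Request:
move_arm([
  {"rotation": [0, 0, 0], "linear": [-1.4, 0, 0], "jaw": 0.3},
  {"rotation": [0, 0, 0], "linear": [-1.4, 0, 0], "jaw": 0.3},
  {"rotation": [0, 0, 0], "linear": [-1.4, 0, -0.3], "jaw": 0.3},
  {"rotation": [0, 0, 0], "linear": [-1.4, 0, -0.5], "jaw": 0.3},
  {"rotation": [0, 0, 0], "linear": [-0.7, 0, -0.3], "jaw": 0.3},
  {"rotation": [0, 0, 0], "linear": [-0.6, 0, -0.3], "jaw": 0.3},
  {"rotation": [0, 0, 0], "linear": [-0.4, 0, -0.2], "jaw": 0.3},
  {"rotation": [0, 0, 0], "linear": [0, 0, 0], "jaw": 0.3},
  {"rotation": [0, 0, 0], "linear": [0, 0, 0], "jaw": 0.3},
])

```text
t: 32.77
ee_pos: [0.4669, -0.4442, 0.2451]
ee_rot: [[-0.021, -0.002, -1.0], [1.0, 0.003, -0.021], [0.003, -1.0, 0.002]]
force: [-6.9, 13.5, 3.1]
width: 0.026
```

Request:
move_arm([
  {"rotation": [0, 0, 0], "linear": [1.0, 0, 0.5], "jaw": 0.3},
  {"rotation": [0, 0, 0], "linear": [0.7, 0, 0.3], "jaw": 0.3},
  {"rotation": [0, 0, 0], "linear": [1.4, 0, 0.5], "jaw": 0.3},
  {"rotation": [0, 0, 0], "linear": [1.4, 0, 0.3], "jaw": 0.3},
  {"rotation": [0, 0, 0], "linear": [1.4, 0, 0], "jaw": 0.3},
  {"rotation": [0, 0, 0], "linear": [1.4, 0, 0], "jaw": 0.3},
  {"rotation": [0, 0, 0], "linear": [0, 0, 0], "jaw": 0.3},
  {"rotation": [0, 0, 0], "linear": [0, 0, 0], "jaw": 0.3},
  {"rotation": [0, 0, 0], "linear": [0, 0, 0], "jaw": 0.3},
])

```text
t: 33.52
ee_pos: [0.4501, -0.3741, 0.2468]
ee_rot: [[-0.02, 0.003, -1.0], [1.0, -0.005, -0.02], [-0.005, -1.0, -0.003]]
force: [-0.2, 0.8, 0.1]
width: 0.0259
```

Stroke 2 hit the stop at the same spot (−0.444, 15 N). Strokes 3 and 4.

Request:
move_arm([
  {"rotation": [0, 0, 0], "linear": [-1.4, 0, 0], "jaw": 0.3},
  {"rotation": [0, 0, 0], "linear": [-1.4, 0, 0], "jaw": 0.3},
  {"rotation": [0, 0, 0], "linear": [-1.4, 0, -0.3], "jaw": 0.3},
  {"rotation": [0, 0, 0], "linear": [-1.4, 0, -0.5], "jaw": 0.3},
  {"rotation": [0, 0, 0], "linear": [-0.7, 0, -0.3], "jaw": 0.3},
  {"rotation": [0, 0, 0], "linear": [-0.6, 0, -0.3], "jaw": 0.3},
  {"rotation": [0, 0, 0], "linear": [-0.4, 0, -0.2], "jaw": 0.3},
  {"rotation": [0, 0, 0], "linear": [0, 0, 0], "jaw": 0.3},
  {"rotation": [0, 0, 0], "linear": [0, 0, 0], "jaw": 0.3},
])

```text
t: 34.27
ee_pos: [0.4668, -0.4442, 0.2451]
ee_rot: [[-0.021, -0.002, -1.0], [1.0, 0.003, -0.021], [0.003, -1.0, 0.002]]
force: [-7.4, 13.3, 2.7]
width: 0.0258
```

Request:
move_arm([
  {"rotation": [0, 0, 0], "linear": [1.0, 0, 0.5], "jaw": 0.3},
  {"rotation": [0, 0, 0], "linear": [0.7, 0, 0.3], "jaw": 0.3},
  {"rotation": [0, 0, 0], "linear": [1.4, 0, 0.5], "jaw": 0.3},
  {"rotation": [0, 0, 0], "linear": [1.4, 0, 0.3], "jaw": 0.3},
  {"rotation": [0, 0, 0], "linear": [1.4, 0, 0], "jaw": 0.3},
  {"rotation": [0, 0, 0], "linear": [1.4, 0, 0], "jaw": 0.3},
  {"rotation": [0, 0, 0], "linear": [0, 0, 0], "jaw": 0.3},
  {"rotation": [0, 0, 0], "linear": [0, 0, 0], "jaw": 0.3},
  {"rotation": [0, 0, 0], "linear": [0, 0, 0], "jaw": 0.3},
])

```text
t: 35.02
ee_pos: [0.4501, -0.3741, 0.2468]
ee_rot: [[-0.02, 0.003, -1.0], [1.0, -0.005, -0.02], [-0.005, -1.0, -0.003]]
force: [0.2, -0.5, 0.9]
width: 0.0258
```

Request:
move_arm([
  {"rotation": [0, 0, 0], "linear": [-1.4, 0, 0], "jaw": 0.3},
  {"rotation": [0, 0, 0], "linear": [-1.4, 0, 0], "jaw": 0.3},
  {"rotation": [0, 0, 0], "linear": [-1.4, 0, -0.3], "jaw": 0.3},
  {"rotation": [0, 0, 0], "linear": [-1.4, 0, -0.5], "jaw": 0.3},
  {"rotation": [0, 0, 0], "linear": [-0.7, 0, -0.3], "jaw": 0.3},
  {"rotation": [0, 0, 0], "linear": [-0.6, 0, -0.3], "jaw": 0.3},
  {"rotation": [0, 0, 0], "linear": [-0.4, 0, -0.2], "jaw": 0.3},
  {"rotation": [0, 0, 0], "linear": [0, 0, 0], "jaw": 0.3},
  {"rotation": [0, 0, 0], "linear": [0, 0, 0], "jaw": 0.3},
])

```text
t: 35.77
ee_pos: [0.4668, -0.4442, 0.2452]
ee_rot: [[-0.021, -0.002, -1.0], [1.0, 0.003, -0.021], [0.003, -1.0, 0.002]]
force: [-6.8, 14.3, 3.7]
width: 0.0259
```

Request:
move_arm([
  {"rotation": [0, 0, 0], "linear": [1.0, 0, 0.5], "jaw": 0.3},
  {"rotation": [0, 0, 0], "linear": [0.7, 0, 0.3], "jaw": 0.3},
  {"rotation": [0, 0, 0], "linear": [1.4, 0, 0.5], "jaw": 0.3},
  {"rotation": [0, 0, 0], "linear": [1.4, 0, 0.3], "jaw": 0.3},
  {"rotation": [0, 0, 0], "linear": [1.4, 0, 0], "jaw": 0.3},
  {"rotation": [0, 0, 0], "linear": [1.4, 0, 0], "jaw": 0.3},
  {"rotation": [0, 0, 0], "linear": [0, 0, 0], "jaw": 0.4},
  {"rotation": [0, 0, 0], "linear": [0, 0, 0], "jaw": 0.4},
  {"rotation": [0, 0, 0], "linear": [0, 0, 0], "jaw": 0.4},
])

```text
t: 36.52
ee_pos: [0.4501, -0.3741, 0.2468]
ee_rot: [[-0.02, 0.003, -1.0], [1.0, -0.005, -0.02], [-0.005, -1.0, -0.003]]
force: [0.8, 0.4, -0.6]
width: 0.0339
```

```bash
python3 -c "
from h import *
S=plan([.449,-.3735,.25],down(91),off=.155)
S=plan([.44,-.14,.27],down(91),off=.155,start=S)
"
```

```text
N=5 rotation [0.0006, 0.0005, -0.001] linear [0.0, -3.16, 0.02]
N=7 rotation [0.0, 0.0, 0.0] linear [3.34, -0.29, 0.07]
```

Request:
move_arm([
  {"rotation": [0, 0, 0], "linear": [0, -3.2, 0], "jaw": 0.4},
  {"rotation": [0, 0, 0], "linear": [0, -3.2, 0], "jaw": 0.4},
  {"rotation": [0, 0, 0], "linear": [0, -3.2, 0], "jaw": 0.4},
  {"rotation": [0, 0, 0], "linear": [0, -3.2, 0], "jaw": 0.4},
  {"rotation": [0, 0, 0], "linear": [0, -3.2, 0], "jaw": 0.4},
  {"rotation": [0, 0, 0], "linear": [3.3, -0.3, 0.3], "jaw": 0.5},
  {"rotation": [0, 0, 0], "linear": [3.3, -0.3, 0.3], "jaw": 0.5},
  {"rotation": [0, 0, 0], "linear": [3.3, -0.3, 0.3], "jaw": 0.5},
  {"rotation": [0, 0, 0], "linear": [3.3, -0.3, 0.3], "jaw": 0.5},
  {"rotation": [0, 0, 0], "linear": [3.3, -0.3, 0.3], "jaw": 0.5},
  {"rotation": [0, 0, 0], "linear": [3.3, -0.3, 0.3], "jaw": 0.5},
  {"rotation": [0, 0, 0], "linear": [3.3, -0.3, 0.3], "jaw": 0.5},
])

```text
t: 37.52
ee_pos: [0.4235, -0.1417, 0.427]
ee_rot: [[-0.018, 0.004, -1.0], [1.0, -0.004, -0.018], [-0.004, -1.0, -0.004]]
force: [-0.1, 0.3, 1.0]
width: 0.0426
```

Request:
move_arm([
  {"rotation": [0, 0, 0], "linear": [0, 0, 0], "jaw": 0.5},
  {"rotation": [0, 0, 0], "linear": [0, 0, 0], "jaw": 0.5},
])

```text
t: 37.68
ee_pos: [0.4241, -0.1415, 0.427]
ee_rot: [[-0.022, 0.004, -1.0], [1.0, -0.004, -0.022], [-0.004, -1.0, -0.004]]
force: [0.7, -0.6, -0.6]
width: 0.0426
```

```bash
python3 -c "
from h import *
st()
snap('wrist','w24');snap('top','t24')
im=cv2.imread('pics/w24.png');im2=cv2.imread('pics/t24.png');b=cv2.resize(im2[210:270,375:435],(480,480),interpolation=cv2.INTER_NEAREST)
cv2.imwrite('pics/v24.png',cv2.resize(np.hstack([im,b]),None,fx=.7,fy=.7))
"
```

```text
t 37.68 tcp [0.4241, -0.1415, 0.427] gp [0.4247, -0.1421, 0.2721] y [0.004, -0.004, -1.0] phi 91.3 F [0.7, -0.6, -0.6] w 0.0426 q [-11.1, -7.2, 21.9, 109.6, 2.9, 76.8, 101.3]
```

View pics/v24.png

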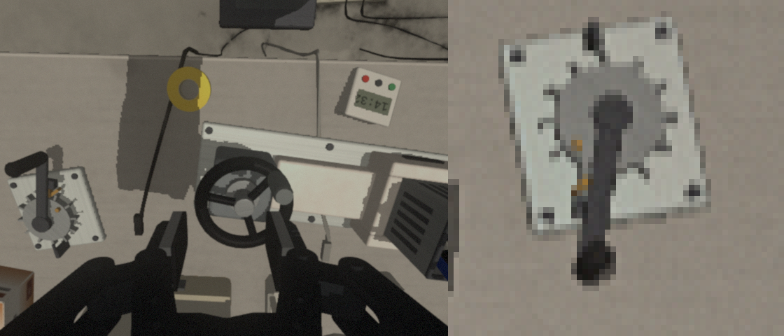

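Run:
```python
from h import *
for t in ['w24','t24','t18']:
    c=load(t);P=cloud(c);x,y,z=P[...,0],P[...,1],P[...,2]
    m=(z>.155)&(z<.18)&(x<.57)&(x>.4)&(y<-.02)&(y>-.22); v,u=np.nonzero(m)
    if len(u): print(t,'grip',len(u),np.median(P[m],0),P[m].min(0),P[m].max(0))
    m=(z>.112)&(z<.128)&(x<.56)&(x>.4)&(y<-.05)&(y>-.2); Q=P[m]
    (cx,cy),r=cv2.minEnclosingCircle((Q[:,:2]*1000).astype(np.float32)); print(t,'wheel',cx,cy,r, np.median(Q[:,2]))
```

```text
w24 grip 840 [ 0.44106133 -0.09350568  0.17062835] [ 0.43505771 -0.10088738  0.15511325] [ 0.45150074 -0.08379181  0.17308397]
w24 wheel 477.2055358886719 -122.01077270507812 52.823612213134766 0.12099850049003774
t24 wheel 0.0 0.0 0.0 nan
t18 grip 26 [ 0.44402925 -0.09552678  0.17042282] [ 0.43782865 -0.10195853  0.15554667] [ 0.4514014  -0.08643384  0.17622966]
t18 wheel 478.1434326171875 -124.45280456542969 52.868247985839844 0.1203506583650309
  return _methods._mean(a, axis=axis, dtype=dtype,
  ret = ret.dtype.type(ret / rcount)
```

Run:
```python
from h import *
S=plan([.4435,-.0935,.195],down(90),off=.155)
S=plan([.4435,-.0935,.150],down(90),off=.155,start=S)
```

```text
N=3 rotation [0.001, 0.0061, -0.0014] linear [1.67, 2.55, -0.67]
N=2 rotation [0.0, 0.0001, 0.0] linear [-0.01, 2.26, 0.0]
```

Request:
move_arm([
  {"rotation": [0.001, 0.0075, -0.0014], "linear": [1.67, 2.55, -0.67], "jaw": 0.5},
  {"rotation": [0.001, 0.0075, -0.0014], "linear": [1.67, 2.55, -0.67], "jaw": 0.5},
  {"rotation": [0.001, 0.0075, -0.0014], "linear": [1.67, 2.55, -0.67], "jaw": 0.5},
  {"rotation": [0, 0, 0], "linear": [0, 0, 0], "jaw": 0.5},
  {"rotation": [0, 0, 0], "linear": [0, 0, 0], "jaw": 0.5},
])

```text
t: 38.2
ee_pos: [0.4434, -0.0928, 0.3487]
ee_rot: [[0.003, -0.004, -1.0], [1.0, -0.0, 0.003], [-0.0, -1.0, 0.004]]
force: [0.6, -0.4, 0.6]
width: 0.0428
```

Run:
```python
from h import *
st(); snap('wrist','w25')
S=plan([.4435,-.0935,.150],down(90),off=.155)
```

```text
t 38.2 tcp [0.4434, -0.0928, 0.3487] gp [0.4428, -0.0929, 0.1937] y [-0.004, -0.0, -1.0] phi 89.8 F [0.6, -0.4, 0.6] w 0.0428 q [-13.5, -2.5, 19.3, 115.2, 0.9, 67.4, 95.3]
N=2 rotation [-0.0008, -0.002, -0.0002] linear [-0.0, 2.24, 0.0]
```

View pics/w25.png

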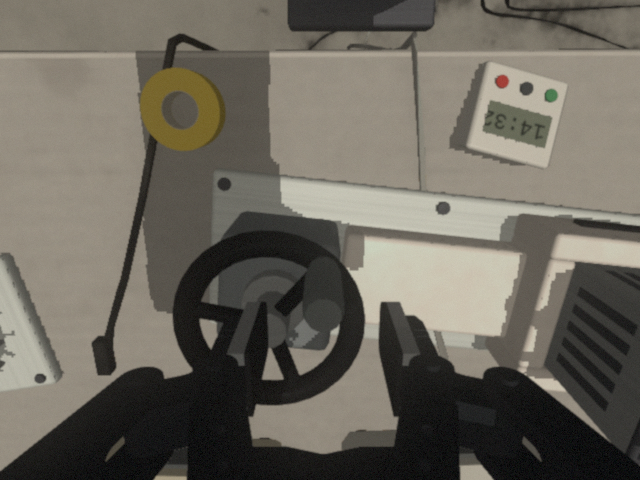

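Request:
move_arm([
  {"rotation": [0, 0, 0], "linear": [0, 2.0, 0], "jaw": 0.5},
  {"rotation": [0, 0, 0], "linear": [0, 1.5, 0], "jaw": 0.5},
  {"rotation": [0, 0, 0], "linear": [0, 0.8, 0], "jaw": 0.5},
  {"rotation": [0, 0, 0], "linear": [0, 0, 0], "jaw": 0.1},
  {"rotation": [0, 0, 0], "linear": [0, 0, 0], "jaw": 0.1},
  {"rotation": [0, 0, 0], "linear": [0, 0, 0], "jaw": 0.1},
  {"rotation": [0, 0, 0], "linear": [0, 0, 0], "jaw": 0.1},
  {"rotation": [0, 0, 0], "linear": [0, 0, 0], "jaw": 0.1},
], squeeze=40)

```text
t: 38.92
ee_pos: [0.4438, -0.0924, 0.3079]
ee_rot: [[0.003, 0.001, -1.0], [1.0, 0.0, 0.003], [0.0, -1.0, -0.001]]
force: [1.1, -3.9, 2.2]
width: 0.017
```

```bash
cat > circ.py <<'E'
from h import *
import sys
a0=float(sys.argv[1]); step=float(sys.argv[2]); n=int(sys.argv[3])
r=4.5
for k in range(n):
    a=np.radians(a0-k*step); b=np.radians(a0-(k+1)*step)
    dx=r*(np.cos(b)-np.cos(a)); dy=r*(np.sin(b)-np.sin(a))
    print([round(float(dy),2),0,round(float(-dx),2)])
E
cat > ang.py <<'E'
from h import *
st()
s=manip.state();p=np.array(s['ee_pos']);R=np.array(s['ee_rot']); g=p+R@[0,.165,0]; d=g[:2]-[.4777,-.1232]
print('ang',np.degrees(np.arctan2(d[1],d[0])),'rad',np.linalg.norm(d))
f=np.array(s['force'])[:2]; rad=d/np.linalg.norm(d); tan=np.array([rad[1],-rad[0]])
print('F rad',f@rad,'F tan(cw)',f@tan)
E
python3 ang.py; python3 circ.py 139 12 12
```

```text
t 38.92 tcp [0.4438, -0.0924, 0.3079] gp [0.444, -0.0924, 0.1529] y [0.001, 0.0, -1.0] phi 89.8 F [1.1, -3.9, 2.2] w 0.017 q [-13.3, -0.0, 19.6, 118.1, -0.0, 61.9, 96.1]
ang 137.58158473334836 rad 0.04562234904358875
F rad -3.3957908251284357 F tan(cw) -2.1343020890496938
[0.64, 0, -0.69]
[0.48, 0, -0.81]
[0.31, 0, -0.89]
[0.11, 0, -0.93]
[-0.08, 0, -0.94]
[-0.28, 0, -0.9]
[-0.46, 0, -0.82]
[-0.62, 0, -0.71]
[-0.75, 0, -0.57]
[-0.85, 0, -0.4]
[-0.92, 0, -0.21]
[-0.94, 0, -0.02]
```

Request:
move_arm([
  {"rotation": [0, 0, 0], "linear": [0.64, 0, -0.69], "jaw": 0.1},
  {"rotation": [0, 0, 0], "linear": [0.48, 0, -0.81], "jaw": 0.1},
  {"rotation": [0, 0, 0], "linear": [0.31, 0, -0.89], "jaw": 0.1},
  {"rotation": [0, 0, 0], "linear": [0.11, 0, -0.93], "jaw": 0.1},
  {"rotation": [0, 0, 0], "linear": [-0.08, 0, -0.94], "jaw": 0.1},
  {"rotation": [0, 0, 0], "linear": [-0.28, 0, -0.9], "jaw": 0.1},
  {"rotation": [0, 0, 0], "linear": [-0.46, 0, -0.82], "jaw": 0.1},
  {"rotation": [0, 0, 0], "linear": [-0.62, 0, -0.71], "jaw": 0.1},
  {"rotation": [0, 0, 0], "linear": [-0.75, 0, -0.57], "jaw": 0.1},
  {"rotation": [0, 0, 0], "linear": [-0.85, 0, -0.4], "jaw": 0.1},
  {"rotation": [0, 0, 0], "linear": [-0.92, 0, -0.21], "jaw": 0.1},
  {"rotation": [0, 0, 0], "linear": [-0.94, 0, -0.02], "jaw": 0.1},
])

```text
t: 39.92
ee_pos: [0.5227, -0.1256, 0.3077]
ee_rot: [[0.002, -0.002, -1.0], [1.0, 0.002, 0.002], [0.002, -1.0, 0.002]]
force: [-8.7, 2.3, 13.1]
width: 0.0171
```

```bash
python3 ang.py; python3 circ.py -5 14 12
```

```text
t 39.92 tcp [0.5227, -0.1256, 0.3077] gp [0.5224, -0.1253, 0.1527] y [-0.002, 0.002, -1.0] phi 89.9 F [-8.7, 2.3, 13.1] w 0.0171 q [-10.3, 10.5, 21.3, 107.5, -4.4, 62.9, 102.6]
ang -2.7085194578705205 rad 0.04475316388641944
F rad -8.835404582816421 F tan(cw) -1.847611459860064
[-1.07, 0, 0.23]
[-0.99, 0, 0.48]
[-0.84, 0, 0.71]
[-0.64, 0, 0.89]
[-0.41, 0, 1.02]
[-0.15, 0, 1.09]
[0.11, 0, 1.09]
[0.38, 0, 1.03]
[0.61, 0, 0.91]
[0.82, 0, 0.73]
[0.97, 0, 0.51]
[1.06, 0, 0.27]
```

Request:
move_arm([
  {"rotation": [0, 0, 0], "linear": [-1.07, 0, 0.33], "jaw": 0.1},
  {"rotation": [0, 0, 0], "linear": [-0.99, 0, 0.48], "jaw": 0.1},
  {"rotation": [0, 0, 0], "linear": [-0.84, 0, 0.71], "jaw": 0.1},
  {"rotation": [0, 0, 0], "linear": [-0.64, 0, 0.89], "jaw": 0.1},
  {"rotation": [0, 0, 0], "linear": [-0.41, 0, 1.02], "jaw": 0.1},
  {"rotation": [0, 0, 0], "linear": [-0.15, 0, 1.09], "jaw": 0.1},
  {"rotation": [0, 0, 0], "linear": [0.11, 0, 1.09], "jaw": 0.1},
  {"rotation": [0, 0, 0], "linear": [0.38, 0, 1.03], "jaw": 0.1},
  {"rotation": [0, 0, 0], "linear": [0.61, 0, 0.91], "jaw": 0.1},
  {"rotation": [0, 0, 0], "linear": [0.82, 0, 0.73], "jaw": 0.1},
  {"rotation": [0, 0, 0], "linear": [0.97, 0, 0.51], "jaw": 0.1},
  {"rotation": [0, 0, 0], "linear": [1.06, 0, 0.27], "jaw": 0.1},
])

```text
t: 40.92
ee_pos: [0.4317, -0.127, 0.3078]
ee_rot: [[0.003, 0.002, -1.0], [1.0, 0.0, 0.003], [0.0, -1.0, -0.002]]
force: [7.8, -1.7, 2.8]
width: 0.0171
```

```bash
python3 ang.py; python3 circ.py -173 14 12
```

```text
t 40.92 tcp [0.4317, -0.127, 0.3078] gp [0.4321, -0.127, 0.1528] y [0.002, 0.0, -1.0] phi 89.8 F [7.8, -1.7, 2.8] w 0.0171 q [-10.0, -0.5, 20.8, 118.6, 0.2, 61.8, 100.6]
ang -175.26175342552207 rad 0.045776790223850096
F rad -7.5979046625475055 F tan(cw) -2.343601156133917
[1.1, 0, 0.0]
[1.06, 0, -0.27]
[0.97, 0, -0.51]
[0.82, 0, -0.73]
[0.61, 0, -0.91]
[0.38, 0, -1.03]
[0.11, 0, -1.09]
[-0.15, 0, -1.09]
[-0.41, 0, -1.02]
[-0.64, 0, -0.89]
[-0.84, 0, -0.71]
[-0.99, 0, -0.48]
```

Request:
move_arm([
  {"rotation": [0, 0, 0], "linear": [1.1, 0, -0.1], "jaw": 0.1},
  {"rotation": [0, 0, 0], "linear": [1.06, 0, -0.27], "jaw": 0.1},
  {"rotation": [0, 0, 0], "linear": [0.97, 0, -0.51], "jaw": 0.1},
  {"rotation": [0, 0, 0], "linear": [0.82, 0, -0.73], "jaw": 0.1},
  {"rotation": [0, 0, 0], "linear": [0.61, 0, -0.91], "jaw": 0.1},
  {"rotation": [0, 0, 0], "linear": [0.38, 0, -1.03], "jaw": 0.1},
  {"rotation": [0, 0, 0], "linear": [0.11, 0, -1.09], "jaw": 0.1},
  {"rotation": [0, 0, 0], "linear": [-0.15, 0, -1.09], "jaw": 0.1},
  {"rotation": [0, 0, 0], "linear": [-0.41, 0, -1.02], "jaw": 0.1},
  {"rotation": [0, 0, 0], "linear": [-0.64, 0, -0.89], "jaw": 0.1},
  {"rotation": [0, 0, 0], "linear": [-0.84, 0, -0.71], "jaw": 0.1},
  {"rotation": [0, 0, 0], "linear": [-0.99, 0, -0.48], "jaw": 0.1},
])

```text
t: 41.92
ee_pos: [0.5201, -0.1076, 0.3077]
ee_rot: [[0.002, -0.002, -1.0], [1.0, 0.0, 0.002], [0.0, -1.0, 0.002]]
force: [-8.5, -1.1, 14.7]
width: 0.0167
```

```bash
python3 ang.py; python3 circ.py 19 12 12; python3 -c "
from h import *
c=snap('top','t26');P=cloud(c);x,y,z=P[...,0],P[...,1],P[...,2]
cv2.imwrite('pics/zt26.png',cv2.resize(cv2.imread('pics/t26.png')[205:275,225:365],None,fx=5,fy=5,interpolation=cv2.INTER_NEAREST))
"
```

```text
t 41.92 tcp [0.5201, -0.1076, 0.3077] gp [0.5199, -0.1076, 0.1527] y [-0.002, 0.0, -1.0] phi 89.9 F [-8.5, -1.1, 14.7] w 0.0167 q [-10.8, 9.7, 19.6, 108.2, -3.6, 62.8, 100.1]
ang 20.356214984011245 rad 0.04494083524713514
F rad -8.38043837848999 F tan(cw) -1.9786359667589077
[-0.92, 0, -0.21]
[-0.94, 0, -0.02]
[-0.92, 0, 0.18]
[-0.87, 0, 0.37]
[-0.77, 0, 0.54]
[-0.64, 0, 0.69]
[-0.48, 0, 0.81]
[-0.31, 0, 0.89]
[-0.11, 0, 0.93]
[0.08, 0, 0.94]
[0.28, 0, 0.9]
[0.46, 0, 0.82]
```

View pics/zt26.png

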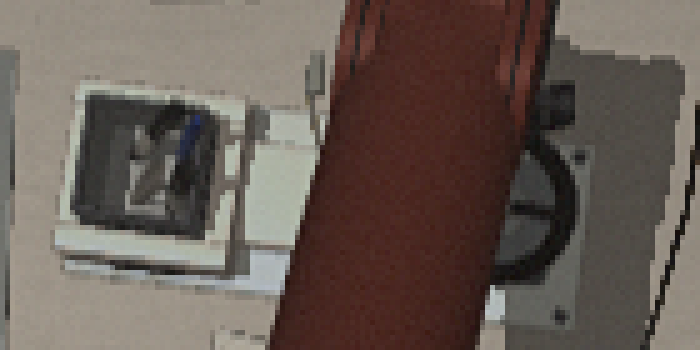

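```bash
python3 -c "
from h import *
for t in ['t18','t26']:
    c=load(t);P=cloud(c)
    d=(P[...,:2]-C); u=d@su;v=d@sv; z=P[...,2]
    m=(np.maximum(abs(u),abs(v))<.042)&(np.maximum(abs(u),abs(v))>.032)&(z>.09)
    h,e=np.histogram(z[m],bins=np.arange(.09,.2,.002)); k=np.argsort(h)[-3:]; print(t,m.sum(),e[k],h[k],np.percentile(z[m],[50,80,90]))
    m2=(abs(u)<.022)&(abs(v)<.022); print('floor',np.percentile(z[m2],[5,20,40]))
"
```

```text
t18 402 [0.154 0.148 0.15 ] [24 26 36] [0.14228304 0.15503612 0.15974352]
floor [0.05856287 0.06213044 0.06927843]
t26 279 [0.12  0.124 0.122] [24 24 26] [0.11986401 0.12693733 0.1359698 ]
floor [0.02656106 0.03185651 0.0390109 ]
```

Request:
move_arm([
  {"rotation": [0, 0, 0], "linear": [-0.92, 0, -0.11], "jaw": 0.1},
  {"rotation": [0, 0, 0], "linear": [-0.94, 0, -0.02], "jaw": 0.1},
  {"rotation": [0, 0, 0], "linear": [-0.92, 0, 0.18], "jaw": 0.1},
  {"rotation": [0, 0, 0], "linear": [-0.87, 0, 0.37], "jaw": 0.1},
  {"rotation": [0, 0, 0], "linear": [-0.77, 0, 0.54], "jaw": 0.1},
  {"rotation": [0, 0, 0], "linear": [-0.64, 0, 0.69], "jaw": 0.1},
  {"rotation": [0, 0, 0], "linear": [-0.48, 0, 0.81], "jaw": 0.1},
  {"rotation": [0, 0, 0], "linear": [-0.31, 0, 0.89], "jaw": 0.1},
  {"rotation": [0, 0, 0], "linear": [-0.11, 0, 0.93], "jaw": 0.1},
  {"rotation": [0, 0, 0], "linear": [0.08, 0, 0.94], "jaw": 0.1},
  {"rotation": [0, 0, 0], "linear": [0, 0, 0], "jaw": 0.1},
])

```text
t: 42.88
ee_pos: [0.4667, -0.1666, 0.3078]
ee_rot: [[0.004, 0.0, -1.0], [1.0, 0.0, 0.004], [0.0, -1.0, -0.0]]
force: [-1.7, -5.1, 9.1]
width: 0.017
```

```bash
python3 ang.py; python3 circ.py -101 8 4
```

```text
t 42.88 tcp [0.4667, -0.1666, 0.3078] gp [0.4668, -0.1666, 0.1528] y [0.0, 0.0, -1.0] phi 89.8 F [-1.7, -5.1, 9.1] w 0.017 q [-6.5, 5.3, 22.3, 113.0, -2.3, 62.1, 106.6]
ang -104.11868819810394 rad 0.0447810967215506
F rad 5.343950282726123 F tan(cw) 0.3613809675038142
[0.16, 0, 0.61]
[0.25, 0, 0.58]
[0.32, 0, 0.54]
[0.4, 0, 0.49]
```

Request:
move_arm([
  {"rotation": [0, 0, 0], "linear": [0.16, 0, 0.61], "jaw": 0.1},
  {"rotation": [0, 0, 0], "linear": [0.25, 0, 0.58], "jaw": 0.1},
  {"rotation": [0, 0, 0], "linear": [0.32, 0, 0.54], "jaw": 0.1},
  {"rotation": [0, 0, 0], "linear": [0.4, 0, 0.49], "jaw": 0.1},
  {"rotation": [0, 0, 0], "linear": [0, 0, 0], "jaw": 0.1},
])

```text
t: 43.3
ee_pos: [0.445, -0.1544, 0.3078]
ee_rot: [[0.002, -0.0, -1.0], [1.0, 0.0, 0.002], [0.0, -1.0, 0.0]]
force: [-3.8, -0.3, 11.1]
width: 0.017
```

```bash
python3 ang.py; python3 circ.py -133 6 10
```

```text
t 43.3 tcp [0.445, -0.1544, 0.3078] gp [0.445, -0.1543, 0.1528] y [-0.0, 0.0, -1.0] phi 89.9 F [-3.8, -0.3, 11.1] w 0.017 q [-7.3, 2.2, 21.6, 116.0, -1.0, 62.0, 104.7]
ang -136.43834966366114 rad 0.045121721011631685
F rad 2.9499331207443285 F tan(cw) 2.426096058723762
[0.34, 0, 0.33]
[0.37, 0, 0.29]
[0.4, 0, 0.25]
[0.42, 0, 0.21]
[0.44, 0, 0.16]
[0.46, 0, 0.11]
[0.47, 0, 0.07]
[0.47, 0, 0.02]
[0.47, 0, -0.03]
[0.46, 0, -0.08]
```

Request:
move_arm([
  {"rotation": [0, 0, 0], "linear": [0.34, 0, 0.33], "jaw": 0.1},
  {"rotation": [0, 0, 0], "linear": [0.37, 0, 0.29], "jaw": 0.1},
  {"rotation": [0, 0, 0], "linear": [0.4, 0, 0.25], "jaw": 0.1},
  {"rotation": [0, 0, 0], "linear": [0, 0, 0], "jaw": 0.1},
])

```text
t: 43.63
ee_pos: [0.4368, -0.1429, 0.3078]
ee_rot: [[0.002, 0.0, -1.0], [1.0, 0.001, 0.002], [0.001, -1.0, -0.0]]
force: [-3.4, 0.7, 11.1]
width: 0.0174
```

```bash
python3 ang.py
```

```text
t 43.63 tcp [0.4368, -0.1429, 0.3078] gp [0.4368, -0.1428, 0.1528] y [0.0, 0.001, -1.0] phi 89.9 F [-3.4, 0.7, 11.1] w 0.0174 q [-8.0, 0.8, 20.9, 117.4, -0.4, 61.9, 103.0]
ang -154.44439432933444 rad 0.04533385005329844
F rad 2.7863571597730394 F tan(cw) 2.1128539916406153
```

Request:
move_arm([
  {"rotation": [0, 0, 0], "linear": [0.42, 0, 0.21], "jaw": 0.1},
  {"rotation": [0, 0, 0], "linear": [0.44, 0, 0.16], "jaw": 0.1},
  {"rotation": [0, 0, 0], "linear": [0, 0, 0], "jaw": 0.1},
])

```text
t: 43.88
ee_pos: [0.4334, -0.1343, 0.3078]
ee_rot: [[0.002, 0.001, -1.0], [1.0, 0.0, 0.002], [0.0, -1.0, -0.001]]
force: [-1.2, -0.7, 9.7]
width: 0.0167
```

```bash
python3 ang.py
```

```text
t 43.88 tcp [0.4334, -0.1343, 0.3078] gp [0.4336, -0.1342, 0.1528] y [0.001, 0.0, -1.0] phi 89.9 F [-1.2, -0.7, 9.7] w 0.0167 q [-8.5, -0.0, 20.3, 118.1, -0.0, 61.9, 101.7]
ang -165.98542021772707 rad 0.04546014132981335
F rad 1.309870362589922 F tan(cw) -0.3958378092920899
```

Request:
move_arm([
  {"rotation": [0, 0, 0], "linear": [0.46, 0, 0.11], "jaw": 0.1},
  {"rotation": [0, 0, 0], "linear": [0.47, 0, 0.04], "jaw": 0.1},
  {"rotation": [0, 0, 0], "linear": [0, 0, 0], "jaw": 0.1},
])

```text
t: 44.13
ee_pos: [0.4324, -0.1311, 0.3081]
ee_rot: [[0.007, 0.005, -1.0], [1.0, -0.01, 0.007], [-0.01, -1.0, -0.005]]
force: [8.1, -33.1, -1.9]
width: 0.0169
```

```bash
python3 ang.py
```

```text
t 44.13 tcp [0.4324, -0.1311, 0.3081] gp [0.4332, -0.1327, 0.1531] y [0.005, -0.01, -1.0] phi 89.6 F [8.1, -33.1, -1.9] w 0.0169 q [-8.9, -0.4, 20.0, 118.4, 0.7, 61.6, 100.4]
ang -167.8480031518342 rad 0.04550745597926771
F rad -0.9952628925188947 F tan(cw) -34.06106463562446
```

```bash
python3 circ.py -168 -9 10
```

```text
[-0.68, 0, -0.2]
[-0.64, 0, -0.3]
[-0.58, 0, -0.4]
[-0.51, 0, -0.49]
[-0.43, 0, -0.56]
[-0.34, 0, -0.62]
[-0.24, 0, -0.67]
[-0.13, 0, -0.69]
[-0.02, 0, -0.71]
[0.09, 0, -0.7]
```

Request:
move_arm([
  {"rotation": [0, 0, 0], "linear": [-0.7, 0, -0.1], "jaw": 0.1},
  {"rotation": [0, 0, 0], "linear": [-0.68, 0, -0.2], "jaw": 0.1},
  {"rotation": [0, 0, 0], "linear": [-0.64, 0, -0.3], "jaw": 0.1},
  {"rotation": [0, 0, 0], "linear": [-0.58, 0, -0.4], "jaw": 0.1},
  {"rotation": [0, 0, 0], "linear": [-0.51, 0, -0.49], "jaw": 0.1},
  {"rotation": [0, 0, 0], "linear": [-0.43, 0, -0.56], "jaw": 0.1},
  {"rotation": [0, 0, 0], "linear": [-0.34, 0, -0.62], "jaw": 0.1},
  {"rotation": [0, 0, 0], "linear": [-0.24, 0, -0.67], "jaw": 0.1},
  {"rotation": [0, 0, 0], "linear": [-0.13, 0, -0.69], "jaw": 0.1},
  {"rotation": [0, 0, 0], "linear": [0, 0, 0], "jaw": 0.1},
  {"rotation": [0, 0, 0], "linear": [0, 0, 0], "jaw": 0.1},
])

```text
t: 45.05
ee_pos: [0.473, -0.1678, 0.308]
ee_rot: [[0.002, 0.002, -1.0], [1.0, 0.001, 0.002], [0.001, -1.0, -0.002]]
force: [2.2, -0.5, 10.7]
width: 0.0171
```

```bash
python3 ang.py
```

```text
t 45.05 tcp [0.473, -0.1678, 0.308] gp [0.4733, -0.1677, 0.153] y [0.002, 0.001, -1.0] phi 89.9 F [2.2, -0.5, 10.7] w 0.0171 q [-6.5, 6.1, 22.4, 112.2, -2.7, 62.1, 106.9]
ang -95.62356138270596 rad 0.0446741232216613
F rad 0.23080716541633997 F tan(cw) -2.2565963783155083
```

Request:
move_arm([
  {"rotation": [0, 0, 0], "linear": [0, 0, -0.7], "jaw": 0.1},
  {"rotation": [0, 0, 0], "linear": [0.1, 0, -0.7], "jaw": 0.1},
  {"rotation": [0, 0, 0], "linear": [0, 0, 0], "jaw": 0.1},
  {"rotation": [0, 0, 0], "linear": [0, 0, 0], "jaw": 0.1},
])

```text
t: 45.38
ee_pos: [0.4869, -0.1667, 0.308]
ee_rot: [[0.002, 0.002, -1.0], [1.0, 0.001, 0.002], [0.001, -1.0, -0.002]]
force: [1.4, -0.2, 9.9]
width: 0.0166
```

```bash
python3 ang.py
```

```text
t 45.38 tcp [0.4869, -0.1667, 0.308] gp [0.4872, -0.1666, 0.153] y [0.002, 0.001, -1.0] phi 89.9 F [1.4, -0.2, 9.9] w 0.0166 q [-6.5, 7.7, 22.3, 110.6, -3.3, 62.3, 107.0]
ang -77.57881103891772 rad 0.044459938439064754
F rad 0.49297177990559005 F tan(cw) -1.3169427435842136
```

Request:
move_arm([
  {"rotation": [0, 0, 0], "linear": [0, 0, 0], "jaw": 0.5},
  {"rotation": [0, 0, 0], "linear": [0, 0, 0], "jaw": 0.5},
  {"rotation": [0, 0, 0], "linear": [0, 0, 0], "jaw": 0.5},
  {"rotation": [0, 0, 0], "linear": [0, 0, 0], "jaw": 0.5},
  {"rotation": [0, 0, 0], "linear": [0, -2, 0], "jaw": 0.5},
  {"rotation": [0, 0, 0], "linear": [0, -3, 0], "jaw": 0.5},
  {"rotation": [0, 0, 0], "linear": [0, -3, 0], "jaw": 0.5},
  {"rotation": [0, 0, 0], "linear": [0, -3, 0], "jaw": 0.5},
  {"rotation": [0, 0, 0], "linear": [-2.5, -1, 0.6], "jaw": 0.5},
  {"rotation": [0, 0, 0], "linear": [-3, -1, 0.6], "jaw": 0.5},
  {"rotation": [0, 0, 0], "linear": [-3, 0, 0.6], "jaw": 0.5},
  {"rotation": [0, 0, 0], "linear": [-3, 0, 0.6], "jaw": 0.5},
])

```text
t: 46.38
ee_pos: [0.4612, -0.2831, 0.4375]
ee_rot: [[0.001, 0.001, -1.0], [1.0, 0.0, 0.001], [0.0, -1.0, -0.001]]
force: [0.3, -0.0, -0.5]
width: 0.0429
```

Request:
move_arm([
  {"rotation": [0, 0, 0], "linear": [-3, 0, 0], "jaw": 0.5},
  {"rotation": [0, 0, 0], "linear": [-3, 0, 0], "jaw": 0.5},
  {"rotation": [0, 0, 0], "linear": [-3, 0, 0], "jaw": 0.5},
  {"rotation": [0, 0, 0], "linear": [0, 0, 0], "jaw": 0.5},
  {"rotation": [0, 0, 0], "linear": [0, 0, 0], "jaw": 0.5},
])

```text
t: 46.8
ee_pos: [0.4607, -0.3735, 0.436]
ee_rot: [[0.006, -0.002, -1.0], [1.0, 0.0, 0.006], [0.0, -1.0, 0.002]]
force: [0.5, 0.6, -0.2]
width: 0.0428
```

```bash
python3 -c "
from h import *
st()
c=snap('top','t30');snap('side','s30');P=cloud(c)
x,y,z=P[...,0],P[...,1],P[...,2]
m=(z>.155)&(z<.18)&(x<.57)&(x>.4)&(y<-.02)&(y>-.22); q=P[m]; g=(q.min(0)+q.max(0))/2; print('grip',g,np.degrees(np.arctan2(g[1]+.1232,g[0]-.4777)))
d=(P[...,:2]-C); u=d@su;v=d@sv
k=np.maximum(abs(u),abs(v)); m=(k<.042)&(k>.032)&(z>.085); h,e=np.histogram(z[m],bins=np.arange(.085,.2,.002)); i=np.argsort(h)[-3:]; print('rim',e[i],h[i])
m2=(abs(u)<.022)&(abs(v)<.022); print('floor',np.percentile(z[m2],[5,20]))
im=cv2.imread('pics/t30.png');a=cv2.resize(im[205:275,140:365],(675,210))
b=cv2.imread('pics/s30.png')[220:420,160:385]; b=cv2.resize(b,(675,600))
cv2.imwrite('pics/v30a.png',a);cv2.imwrite('pics/v30b.png',b)
cv2.imwrite('pics/v30c.png',cv2.resize(im[212:262,232:280],None,fx=10,fy=10,interpolation=cv2.INTER_NEAREST))
"
```

```text
t 46.8 tcp [0.4607, -0.3735, 0.436] gp [0.4604, -0.3734, 0.281] y [-0.002, 0.0, -1.0] phi 89.7 F [0.5, 0.6, -0.2] w 0.0428 q [7.0, 12.6, 32.9, 90.9, -6.8, 78.7, 130.4]
grip [ 0.48846137 -0.16837877  0.16619707] -76.60208140711315
rim [0.115 0.113 0.117] [23 32 35]
floor [0.02204793 0.02675832]
```

View pics/v30b.png

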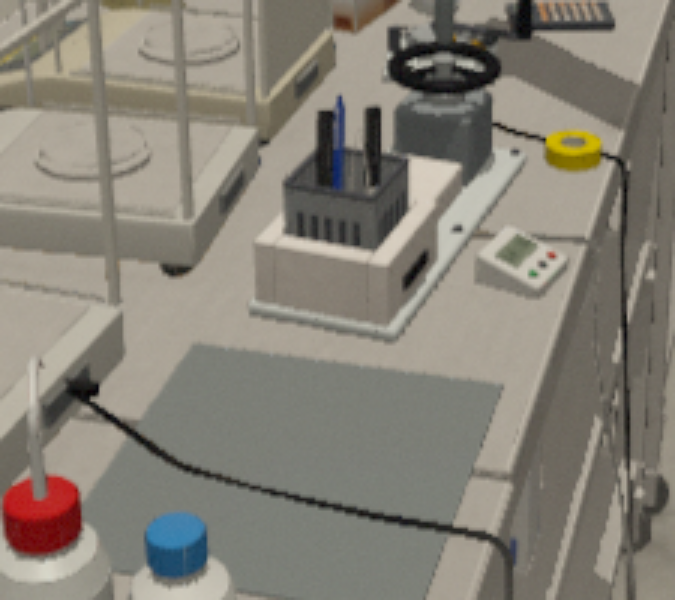

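View pics/t30.png

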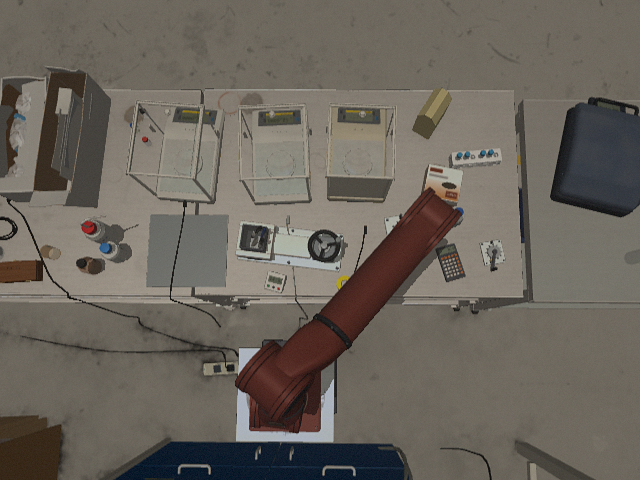

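View pics/v30c.png

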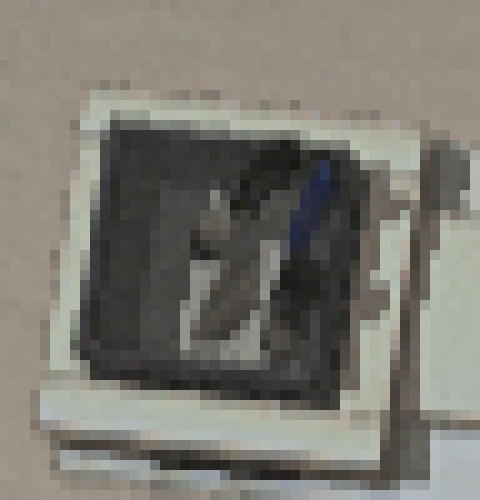

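```bash
python3 -c "
from h import *
print(job.finish_job())"
```

```text
the job is handed in; nothing more can be done
None
```

The job is done and handed in at about 47 s of the 210 s allowed. No verdict was reported.

- **Items:** All four were present: marker_1, marker_2, the ball pen and the tweezers. All four now stand in the steel basket, leaning a little against its walls. marker_1 had been knocked to the edge of the mat during the run, so I found it again and picked it up there. The last pictures show the mat empty and the pens standing in the basket.
- **Counter:** I worked the lever by its handle four times. Each stroke went to the hard stop (about 15 N felt) and back until the handle read no load. The brass stud had moved about 122° against the 120° expected for four teeth. The handle was back at rest in the last clear view of the counter. The arm covers the counter in the final picture.
- **Handwheel:** I turned it clockwise about 666° by the crank grip until the stop was felt at 34 N. I then backed it off 90°. After release the grip stood at −76.6°, against the −77.8° aimed for. The basket floor read about 22–27 mm over the table, where 25.7 mm is expected.
- **Other things:** I did not touch the timer, tape or bottle. The arm was clear of everything when I handed in.

No check failed. The readings carry the cameras' few millimetres of noise.

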